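# Load the fitting rack with slugs and insert cases and tag it

### The arm

A 7-joint arm with a two-finger parallel gripper is mounted at the origin on the work surface. World frame = base frame: x ahead of the robot, y to its left, z up, the work surface at z = 0. Lengths are in m, angles in rad, forces in N, time in s.
With the tool pointing down it reaches from about 0.425 to 0.825 m from the base axis. Payload 3.6 kg.
Tool frame: the origin (TCP) lies where the fingers leave the gripper's body, on its centre line; the fingertips stand 84 mm ahead of it and the grasp point (between the pads) lies 65 mm ahead of it; z points along the fingers, y is the direction in which the jaws open and shut (so a half turn about z gives the same grasp; the last joint's range is limited). The gripper opens to 93 mm and grips with 3 to 60 N. Pads are 15 mm wide; open, the fingers measure 128 mm over their backs; the gripper's body (75 mm by 188 mm) begins 65 mm behind the grasp point.
Start: joints at [-1.327, 0.615, -0.013, 1.423, 0.008, 1.103, -0.04], TCP at [0.174, 0.626, 0.303] pointing down, gripper open.
Joint ranges: [-3.12, 3.12], [-0.3, 2.06], [-1.34, 1.32], [0.26, 2.42], [-1.36, 4.5], [0.01, 1.98], [-2.84, 2.84]. Speed limits (rad/s): [2.79, 2.79, 3.14, 3.14, 3.14, 3.14, 3.14].

### API

Orientations are given as a rotation vector (axis times angle).
In Python, from workcell import arm gives the robot as it stands. The module is installed in compiled form; this text tells all that it offers.
- The arm moves only by the tool jog_arm, never from a script. Its argument "moves" is a list of rows, each a list of 7 numbers: the shift along the tool's x, y, z in units of 0.02 m (1.0 is 0.02 m), then the turn, a rotation vector about the tool's x, y, z in units of 4 degrees (1.0 is 4 degrees), then the opening, from -1 (shut) to 1 (fully open). A call has 1 to 10 rows; each row shifts and turns the commanded pose from where the row before left it, along the tool's axes as they then stand; what a row does not reach is not made up. A row lasts 1/8 s, in which the tool goes at most 62.5 mm and 10.7 degrees, less where a joint would pass 70% of its speed; a pose out of reach is approached as far as the arm can. A call with a number of a shift or a turn outside -1 to 1 is refused whole. A call with a gripper value outside its range is refused whole. The fingers move at their own pace and stop on an object; the grip force is fixed at half the most. Time passes only in rows, so rows that do not move let the fingers close. It gives the time, the measured TCP pose, the force and the opening at its end, in the units of the state.
- arm.sense(): the state, without advancing time (a new reading comes with each control period).
- arm.get_image(name): name is "side" or "top"; returns a dict with "image" (480x640x3 uint8, red, green, blue), "range_z" (480x640 float32, m along the optical axis (not along the pixel's ray), 0 where there is no reading), "camera_matrix" (3x3 intrinsics, pixels), "T" (4x4, takes a point from camera to world coordinates). Camera axes: x right, y down, z forward; pixel columns grow to the right and rows downward; lengths in m; the calibration is good to about 2 mm. A picture is of the moment at which its call begins.
- arm.job_done(): hands the job in, once; it reports no verdict.
The state is a dict: "clock": time; "joints": joint angles; "dq": joint speeds; "effort": joint torques, N m; "position": TCP position; "ee_rot": TCP orientation; "wrist_force": force on the tool from outside, world axes, zero at the start; "moment": the same for the moment, N m; "grip_width": finger opening in m.
Only numpy, scipy, OpenCV 4.12 (cv2) and the standard library are available. Lean on these libraries where they do the work, as an engineer would, in place of code of your own. Each camera call takes 0.05 s, during which the arm holds its last target.

### The job

Load the fitting rack on the pro shop counter: stand the thumb slugs upright in the slug pockets (the row away from the robot), each length in its own pocket with the shortest (60 mm) in pocket 1 beside the post, then 75, 90 and 105 mm in pockets 2, 3 and 4, working from the shortest slug to the longest; if a length is missing today, leave its pocket empty. Then lay one case of finger inserts in the well directly in front of each slug, down on the floor of the well, leaving any spare case on the counter, and last of all drop the job tag's hole over the post so that the tag lies flat on the rack. Leave the cone pilot, bottle, caliper and ball where they are.

Things in the scene. Friction and masses are not known exactly. Their poses are not given: they have to be found in the camera images.
- rack: fixed wood rack block 150 x 375 x 26 mm, origin under its centre. In its top, 16 mm deep and 80 mm apart along y: a row of four slug pockets 50 x 50 mm (at x +42 mm, away from the robot) and, in front of them, a row of four case wells 76 (along rack x) x 52 mm (at x -29 mm, near the robot). A steel post stands on the top at the -y end; pockets count 1 to 4 from that end
- pocket1 (a point): floor centre of slug pocket 1 (pocket 1 is next to the post; rack frame x +42, y -82, z 10 mm)
- pocket2 (a point): floor centre of slug pocket 2 (pocket 1 is next to the post; rack frame x +42, y -2, z 10 mm)
- pocket3 (a point): floor centre of slug pocket 3 (pocket 1 is next to the post; rack frame x +42, y 78, z 10 mm)
- pocket4 (a point): floor centre of slug pocket 4 (pocket 1 is next to the post; rack frame x +42, y 158, z 10 mm)
- well1 (a point): floor centre of case well 1, directly in front of slug pocket 1 (rack frame x -29, y -82, z 10 mm)
- well2 (a point): floor centre of case well 2, directly in front of slug pocket 2 (rack frame x -29, y -2, z 10 mm)
- well3 (a point): floor centre of case well 3, directly in front of slug pocket 3 (rack frame x -29, y 78, z 10 mm)
- well4 (a point): floor centre of case well 4, directly in front of slug pocket 4 (rack frame x -29, y 158, z 10 mm)
- post (a point): foot of the steel post, at the level of the rack's top (rack frame x +40, y -154, z 26 mm); the post is 10 mm in diameter and rises 60 mm above this point
- slug1: matte black solid thumb slug, cylinder 38 mm in diameter and 60 mm long (length 1 of the four lengths 60, 75, 90, 105), standing on end; origin at the centre of its underside, z along its length. May be absent
- slug2: matte black solid thumb slug, cylinder 38 mm in diameter and 75 mm long (length 2 of the four lengths 60, 75, 90, 105), standing on end; origin at the centre of its underside, z along its length. May be absent
- slug3: matte black solid thumb slug, cylinder 38 mm in diameter and 90 mm long (length 3 of the four lengths 60, 75, 90, 105), standing on end; origin at the centre of its underside, z along its length. May be absent
- slug4: matte black solid thumb slug, cylinder 38 mm in diameter and 105 mm long (length 4 of the four lengths 60, 75, 90, 105), standing on end; origin at the centre of its underside, z along its length. May be absent
- case1: red plastic case of finger inserts, closed box 64 (x) x 40 (y) x 32 mm (z), lying on the counter; origin at its CENTRE. The four cases are alike
- case2: red plastic case of finger inserts, closed box 64 (x) x 40 (y) x 32 mm (z), lying on the counter; origin at its CENTRE. The four cases are alike
- case3: red plastic case of finger inserts, closed box 64 (x) x 40 (y) x 32 mm (z), lying on the counter; origin at its CENTRE. The four cases are alike
- case4: red plastic case of finger inserts, closed box 64 (x) x 40 (y) x 32 mm (z), lying on the counter; origin at its CENTRE. The four cases are alike
- tag: white plastic job tag, flat plate 110 (its x) x 40 (its y) x 10 mm (z) lying on the counter, origin under its centre. A 26 x 26 mm square hole goes through it near its +x end, centred 32 mm from the origin; the rest is solid
- tag_hole (a point): centre of the tag's square hole, at the level of its underside
- cone: bystander: brass cone pilot, 64 mm across and 75 mm high, origin under its centre
- cleaner: bystander: white bottle 68 mm across and 180 mm high, origin under its centre
- caliper: bystander: caliper lying flat, 190 mm long, origin under the middle of its beam
- ball: bystander: fixed bowling ball, 216 mm across, on a rubber cup 30 mm high; origin under the cup

How it is judged:
On the way, in this order (a step that is already met when the one before it is completed fails the run):
1. the 60 mm slug stands in slug pocket 1 (horizontal distance between slug1 and pocket1 below 0.016 m and z of slug1 in the frame of pocket1 between -0.006 and 0.006 m and angle between slug1's own z axis and vertical below 0.15 rad), for 0.2 s.
2. the 75 mm slug stands in slug pocket 2 (horizontal distance between slug2 and pocket2 below 0.016 m and z of slug2 in the frame of pocket2 between -0.006 and 0.006 m and angle between slug2's own z axis and vertical below 0.15 rad), for 0.2 s.
3. the 90 mm slug stands in slug pocket 3 (horizontal distance between slug3 and pocket3 below 0.016 m and z of slug3 in the frame of pocket3 between -0.006 and 0.006 m and angle between slug3's own z axis and vertical below 0.15 rad), for 0.2 s.
4. the 105 mm slug stands in slug pocket 4 (horizontal distance between slug4 and pocket4 below 0.016 m and z of slug4 in the frame of pocket4 between -0.006 and 0.006 m and angle between slug4's own z axis and vertical below 0.15 rad), for 0.2 s.
5. one case lies in the well in front of each slug in the rack (((horizontal distance between case1 and slug1 below 0.087 m and (x of case1 in the frame of rack between -0.045 and -0.013 m and z of case1 in the frame of rack between 0.02 and 0.034 m and angle between case1's own x axis and vertical between 1.44 and 1.7 rad)) or (horizontal distance between case2 and slug1 below 0.087 m and (x of case2 in the frame of rack between -0.045 and -0.013 m and z of case2 in the frame of rack between 0.02 and 0.034 m and angle between case2's own x axis and vertical between 1.44 and 1.7 rad)) or (horizontal distance between case3 and slug1 below 0.087 m and (x of case3 in the frame of rack between -0.045 and -0.013 m and z of case3 in the frame of rack between 0.02 and 0.034 m and angle between case3's own x axis and vertical between 1.44 and 1.7 rad)) or (horizontal distance between case4 and slug1 below 0.087 m and (x of case4 in the frame of rack between -0.045 and -0.013 m and z of case4 in the frame of rack between 0.02 and 0.034 m and angle between case4's own x axis and vertical between 1.44 and 1.7 rad))) and ((horizontal distance between case1 and slug2 below 0.087 m and (x of case1 in the frame of rack between -0.045 and -0.013 m and z of case1 in the frame of rack between 0.02 and 0.034 m and angle between case1's own x axis and vertical between 1.44 and 1.7 rad)) or (horizontal distance between case2 and slug2 below 0.087 m and (x of case2 in the frame of rack between -0.045 and -0.013 m and z of case2 in the frame of rack between 0.02 and 0.034 m and angle between case2's own x axis and vertical between 1.44 and 1.7 rad)) or (horizontal distance between case3 and slug2 below 0.087 m and (x of case3 in the frame of rack between -0.045 and -0.013 m and z of case3 in the frame of rack between 0.02 and 0.034 m and angle between case3's own x axis and vertical between 1.44 and 1.7 rad)) or (horizontal distance between case4 and slug2 below 0.087 m and (x of case4 in the frame of rack between -0.045 and -0.013 m and z of case4 in the frame of rack between 0.02 and 0.034 m and angle between case4's own x axis and vertical between 1.44 and 1.7 rad))) and ((horizontal distance between case1 and slug3 below 0.087 m and (x of case1 in the frame of rack between -0.045 and -0.013 m and z of case1 in the frame of rack between 0.02 and 0.034 m and angle between case1's own x axis and vertical between 1.44 and 1.7 rad)) or (horizontal distance between case2 and slug3 below 0.087 m and (x of case2 in the frame of rack between -0.045 and -0.013 m and z of case2 in the frame of rack between 0.02 and 0.034 m and angle between case2's own x axis and vertical between 1.44 and 1.7 rad)) or (horizontal distance between case3 and slug3 below 0.087 m and (x of case3 in the frame of rack between -0.045 and -0.013 m and z of case3 in the frame of rack between 0.02 and 0.034 m and angle between case3's own x axis and vertical between 1.44 and 1.7 rad)) or (horizontal distance between case4 and slug3 below 0.087 m and (x of case4 in the frame of rack between -0.045 and -0.013 m and z of case4 in the frame of rack between 0.02 and 0.034 m and angle between case4's own x axis and vertical between 1.44 and 1.7 rad))) and ((horizontal distance between case1 and slug4 below 0.087 m and (x of case1 in the frame of rack between -0.045 and -0.013 m and z of case1 in the frame of rack between 0.02 and 0.034 m and angle between case1's own x axis and vertical between 1.44 and 1.7 rad)) or (horizontal distance between case2 and slug4 below 0.087 m and (x of case2 in the frame of rack between -0.045 and -0.013 m and z of case2 in the frame of rack between 0.02 and 0.034 m and angle between case2's own x axis and vertical between 1.44 and 1.7 rad)) or (horizontal distance between case3 and slug4 below 0.087 m and (x of case3 in the frame of rack between -0.045 and -0.013 m and z of case3 in the frame of rack between 0.02 and 0.034 m and angle between case3's own x axis and vertical between 1.44 and 1.7 rad)) or (horizontal distance between case4 and slug4 below 0.087 m and (x of case4 in the frame of rack between -0.045 and -0.013 m and z of case4 in the frame of rack between 0.02 and 0.034 m and angle between case4's own x axis and vertical between 1.44 and 1.7 rad)))), for 0.2 s.
6. the tag lies flat on the rack with the post through its hole (horizontal distance between tag_hole and post below 0.014 m and z of tag_hole in the frame of post between -0.008 and 0.008 m and angle between tag's own z axis and vertical below 0.12 rad), for 0.2 s.
At the end, for the whole second after the job is handed in: Each slug present stands upright (0.15 rad) on its own pocket's floor; exactly one case lies on the floor of the well before each such slug; spare cases are on the counter, off the rack; the tag lies flat (0.12 rad, 8 mm) on the rack top, post through its hole; all still (all of step 1 and all of step 2 and all of step 3 and all of step 4 and all of step 5 and all of step 6 and (((x of case1 in the frame of rack between -0.045 and -0.013 m and z of case1 in the frame of rack between 0.02 and 0.034 m and angle between case1's own x axis and vertical between 1.44 and 1.7 rad) and (horizontal distance between case1 and slug1 below 0.087 m or horizontal distance between case1 and slug2 below 0.087 m or horizontal distance between case1 and slug3 below 0.087 m or horizontal distance between case1 and slug4 below 0.087 m)) or ((x of case1 in the frame of rack below -0.09 m or x of case1 in the frame of rack above 0.09 m or y of case1 in the frame of rack below -0.2 m or y of case1 in the frame of rack above 0.2 m) and height (world z) of case1 below 0.05 m)) and (((x of case2 in the frame of rack between -0.045 and -0.013 m and z of case2 in the frame of rack between 0.02 and 0.034 m and angle between case2's own x axis and vertical between 1.44 and 1.7 rad) and (horizontal distance between case2 and slug1 below 0.087 m or horizontal distance between case2 and slug2 below 0.087 m or horizontal distance between case2 and slug3 below 0.087 m or horizontal distance between case2 and slug4 below 0.087 m)) or ((x of case2 in the frame of rack below -0.09 m or x of case2 in the frame of rack above 0.09 m or y of case2 in the frame of rack below -0.2 m or y of case2 in the frame of rack above 0.2 m) and height (world z) of case2 below 0.05 m)) and (((x of case3 in the frame of rack between -0.045 and -0.013 m and z of case3 in the frame of rack between 0.02 and 0.034 m and angle between case3's own x axis and vertical between 1.44 and 1.7 rad) and (horizontal distance between case3 and slug1 below 0.087 m or horizontal distance between case3 and slug2 below 0.087 m or horizontal distance between case3 and slug3 below 0.087 m or horizontal distance between case3 and slug4 below 0.087 m)) or ((x of case3 in the frame of rack below -0.09 m or x of case3 in the frame of rack above 0.09 m or y of case3 in the frame of rack below -0.2 m or y of case3 in the frame of rack above 0.2 m) and height (world z) of case3 below 0.05 m)) and (((x of case4 in the frame of rack between -0.045 and -0.013 m and z of case4 in the frame of rack between 0.02 and 0.034 m and angle between case4's own x axis and vertical between 1.44 and 1.7 rad) and (horizontal distance between case4 and slug1 below 0.087 m or horizontal distance between case4 and slug2 below 0.087 m or horizontal distance between case4 and slug3 below 0.087 m or horizontal distance between case4 and slug4 below 0.087 m)) or ((x of case4 in the frame of rack below -0.09 m or x of case4 in the frame of rack above 0.09 m or y of case4 in the frame of rack below -0.2 m or y of case4 in the frame of rack above 0.2 m) and height (world z) of case4 below 0.05 m)) and horizontal distance between each of case2, case3, case4 and case1 above 0.045 m and horizontal distance between each of case3, case4 and case2 above 0.045 m and horizontal distance between case4 and case3 above 0.045 m and linear speed of each of slug1, slug2, slug3, slug4, case1, case2, case3, case4, tag below 0.03 m/s); the robot touches nothing.
It fails at once if the cone pilot is disturbed (moved more than 25 mm) (distance of cone from where it was at the start of the episode above 0.025 m).
It fails at once if the bottle is disturbed (moved more than 25 mm) (distance of cleaner from where it was at the start of the episode above 0.025 m).
It fails at once if the caliper is disturbed (moved more than 25 mm) (distance of caliper from where it was at the start of the episode above 0.025 m).
Of slug1, slug2, slug3, slug4 only 3 to 4 are there at a start; the rules pass over those that are not, and their reading is None.
At some moment in a run one of case1, case2, case3, case4, tag may be knocked a few centimetres aside while the robot is not near it.
It also fails if it takes over 210 s, if anything falls off the work surface, if the arm or the gripper's body presses on something with over 40 N, if the wrist force passes 120 N, or if a joint passes its speed limit or range.

## Working session

There is one attempt and no reset: what is moved stays moved. The work goes in short steps, Python scripts to look and compute and a tool call to move; the robot and the scene stay as the last step left them, time stands still between calls to the robot, and variables do not carry over. Pictures are saved under pics/ and viewed, and the job is handed in when it is done.

Besides the shell and the picture viewer there is one more tool, called after "Call:" as a command line: name --pt "numbers of a row" for each row, then --argument value for the rest. jog_arm: Moves the arm, as the interface text tells. Shifts and turns lie within -1 to 1; 1 stands for 0.02 m of shift or 4 degrees of turn. Its arguments: {"type":"object","properties":{"moves":{"type":"array","items":{"type":"array","items":{"type":"number","minimum":-1,"maximum":1}}}},"required":["moves"]}

```bash
mkdir -p pics
cat > h.py <<'E'
import numpy as np, cv2
from workcell import arm
def snap(n,f):
    d=arm.get_image(n); cv2.imwrite('pics/'+f,d['image'][:,:,::-1]); np.savez('pics/'+f[:-4]+'.npz',**d); return d
def cloud(d):
    z=d['range_z'];K=d['camera_matrix'];v,u=np.mgrid[:480,:640]
    p=np.stack([(u-K[0,2])*z/K[0,0],(v-K[1,2])*z/K[1,1],z],-1)
    w=p@d['T'][:3,:3].T+d['T'][:3,3]; w[z<=0]=np.nan
    return w
E
python3 - <<'E'
from h import *
for n in ('top','side'):
    d=snap(n,n+'0.png'); print(n,d['camera_matrix'],d['T'])
print(arm.sense())
E
```

```text
top [[624.96591487   0.         317.2080313 ]
 [  0.         624.96591487 252.77416722]
 [  0.           0.           1.        ]] [[-0.02639283 -0.98949787  0.14211749  0.39674755]
 [-0.99963896  0.02540822 -0.00873868  0.11411402]
 [ 0.00503595 -0.14229682 -0.98981122  1.59733765]
 [ 0.          0.          0.          1.        ]]
side [[621.07384108   0.         318.1732171 ]
 [  0.         621.07384108 243.47961984]
 [  0.           0.           1.        ]] [[ 0.93323211 -0.18322637  0.30904032  0.0162267 ]
 [-0.35849353 -0.53157384  0.76740579 -1.36813071]
 [ 0.02366877 -0.82695668 -0.56176725  1.13329349]
 [ 0.          0.          0.          1.        ]]
{'clock': 0.1, 'joints': array([-1.32649287,  0.61579799, -0.01262965,  1.42470568,  0.00809967,
        1.10340159, -0.04040159]), 'dq': array([-0.00042641, -0.00338897,  0.00133749, -0.00333557, -0.00090963,
        0.00247723, -0.00022328]), 'effort': array([ 1.22329522e-03, -4.60042512e+01,  2.09849034e-01, -1.66244423e+01,
       -6.12155325e-02,  1.69137656e-02,  1.12611920e-04]), 'position': array([0.17372252, 0.62582704, 0.3017236 ]), 'ee_rot': array([-0.42392404, -3.11256828,  0.00352525]), 'wrist_force': array([0.30706243, 0.05001745, 1.02324797]), 'moment': array([ 0.00913732,  0.01608615, -0.01642594]), 'grip_width': 0.09293417578534334}
```

View pics/top0.png

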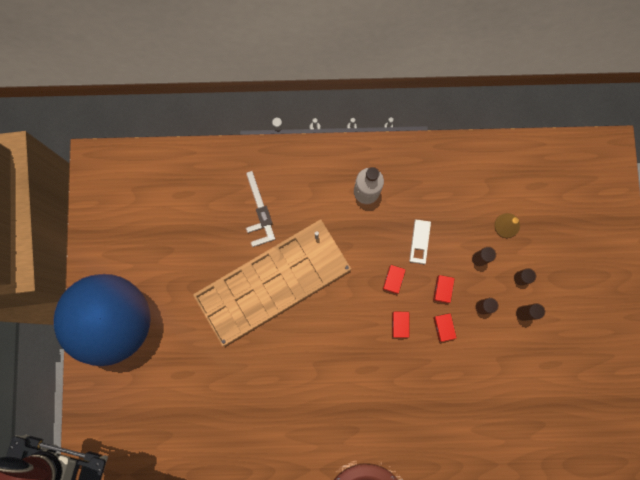

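View pics/side0.png

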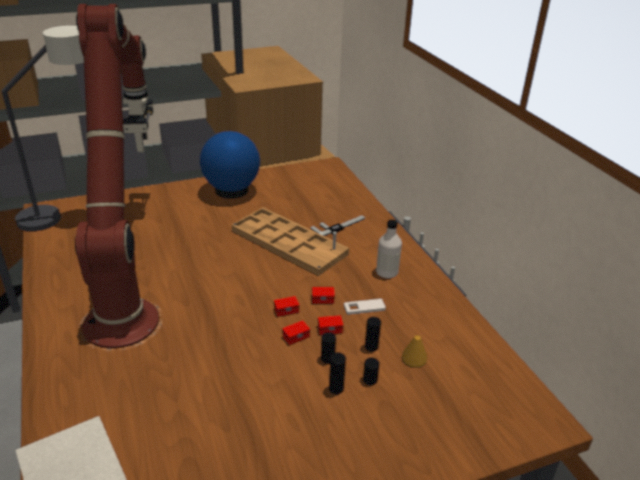

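All four slugs are there. In the top view they are at (485,256), (525,276), (487,306) and (535,312). The cases are at (394,280), (444,289), (401,325) and (445,328), the tag at (420,242) with its hole at the lower end, and the rack at (272,283) with the post at (318,237).

```bash
cat > meas.py <<'E'
from h import *
def masks(d):
    hsv=cv2.cvtColor(d['image'],cv2.COLOR_RGB2HSV); im=d['image'].astype(int)
    red=((hsv[...,0]<8)|(hsv[...,0]>172))&(hsv[...,1]>190)&(hsv[...,2]>110)
    white=(hsv[...,1]<40)&(hsv[...,2]>150)
    return hsv,red,white
def comps(m,amin):
    n,l,s,c=cv2.connectedComponentsWithStats(m.astype(np.uint8))
    return [l==i for i in range(1,n) if s[i,4]>=amin]
def ray(d,u,v,z):
    K=d['camera_matrix'];r=d['T'][:3,:3]@np.array([(u-K[0,2])/K[0,0],(v-K[1,2])/K[1,1],1]);o=d['T'][:3,3]
    return o+r*(z-o[2])/r[2]
def topfit(d,w,m,z,tol=.008):
    mm=m&(abs(w[...,2]-z)<tol)
    cs,_=cv2.findContours(mm.astype(np.uint8),cv2.RETR_EXTERNAL,cv2.CHAIN_APPROX_NONE)
    c=max(cs,key=cv2.contourArea)[:,0]
    p=np.array([ray(d,u,v,z)[:2] for u,v in c])
    (cx,cy),(a,b),ang=cv2.minAreaRect((p*1000).astype(np.float32))
    if a<b: a,b,ang=b,a,ang+90
    return cx,cy,a,b,(ang+90)%180-90, mm.sum()
E
python3 - <<'E'
from meas import *
d=arm.get_image('top');w=cloud(d);hsv,red,white=masks(d);H=w[...,2]
np.set_printoptions(precision=1,suppress=True)
print('table z',np.nanmedian(H[380:400,300:500]))
for m in comps(red,60): 
    print('case',np.nanmedian(H[m]),topfit(d,w,m,.032))
dark=(hsv[...,2]<60)
region=(w[...,0]>.3)&(w[...,0]<.8)&(w[...,1]<-.1)&(H>.045)&(H<.13)
for m in comps(region,20):
    h=np.nanpercentile(H[m],95); k=m&(H>h-.006); print('tall',h, np.nanmedian(w[k],0)*1000,k.sum(), np.argwhere(k).mean(0), np.mean(d['image'][k],0))
for m in comps((w[...,0]>.4)&(w[...,0]<.9)&(w[...,1]<.4)&(w[...,1]>-.1)&(H>.018)&(H<.034)&~red,200):
    print('rack',m.sum(),topfit(d,w,m,.026),np.nanmedian(H[m]))
for m in comps((H>.05)&(w[...,0]>.5)&(w[...,1]>.0)&(w[...,1]<.3),2): print('post?',m.sum(),np.nanmedian(w[m],0)*1000, np.argwhere(m).mean(0))
for m in comps(white&(H<.05)&(w[...,0]>.4),100): print('tag',m.sum(),topfit(d,w,m,.01),np.nanmedian(H[m]))
E
```

```text
table z 0.00026407888965851445
case 0.032387012848078545 (550.6809692382812, -91.37651824951172, 64.18229675292969, 38.8041877746582, -19.56298828125, np.int64(238))
case 0.03223759250732927 (522.9937744140625, -215.97518920898438, 63.52079391479492, 40.42257308959961, -11.354278564453125, np.int64(389))
case 0.031746147968985006 (438.0165100097656, -103.75190734863281, 62.148399353027344, 39.964134216308594, -2.5016555786132812, np.int64(385))
case 0.03193615174990283 (426.7127990722656, -213.33116149902344, 63.00886917114258, 41.28404235839844, 10.285520553588867, np.int64(395))
tall 0.07772243801464347 [ 682.5 -391.4   75.6] 39 [220.5 514.5] [178.8 127.8  58. ]
tall 0.09492950355819359 [ 599.2 -313.9   92. ] 126 [253.7 487.7] [73.7 54.6 45.9]
tall 0.06532756229069844 [ 548.  -419.9   61.7] 116 [275.2 528.2] [66.9 48.8 40.3]
tall 0.08103322094428829 [ 476.2 -318.6   77.3] 110 [304.7 491. ] [72.6 52.8 44.5]
tall 0.10968718525963271 [ 457.1 -419.6  106.7] 145 [311.1 537.3] [67.  48.1 39.3]
rack 4703 (552.8949584960938, 215.21702575683594, 374.97552490234375, 150.72750854492188, -60.48258972167969, np.int64(4703)) 0.025799526766536518
post? 17 [781.7   1.   83.4] [185.2 355.5]
post? 23 [661.3 102.3  84.5] [233.9 316.5]
tag 181 (795.1585693359375, 258.01947021484375, 97.13094329833984, 13.18374252319336, 17.199588775634766, np.int64(170)) 0.008061060400417874
tag 533 (648.4622802734375, -164.97604370117188, 108.82042694091797, 38.92683792114258, -9.965957641601562, np.int64(515)) 0.010178298070042002
tag 153 (675.1822509765625, 243.27601623535156, 59.26801681518555, 38.942684173583984, -72.73600196838379, np.int64(149)) 0.008999259370346957
```

Run:
```python
import cv2
a=cv2.imread('pics/top0.png')
cv2.imwrite('pics/crack.png',cv2.resize(a[210:355,185:360],None,fx=4,fy=4,interpolation=cv2.INTER_CUBIC))
cv2.imwrite('pics/citems.png',cv2.resize(a[205:345,375:560],None,fx=4,fy=4,interpolation=cv2.INTER_CUBIC))
```

```text
(no output)
```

View pics/crack.png

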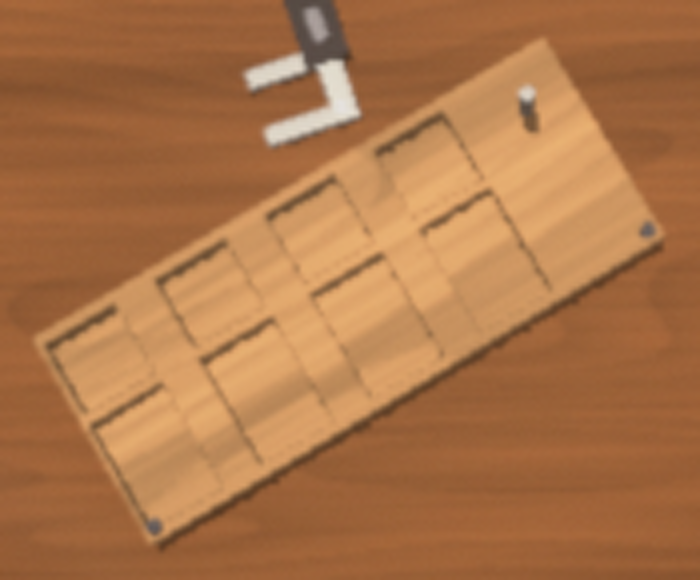

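View pics/citems.png

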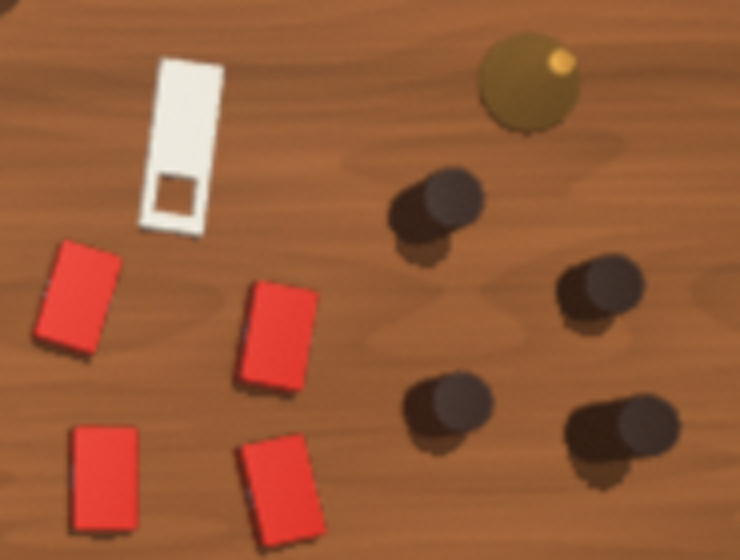

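```bash
cat > plan.py <<'E'
from h import *
import sys
from scipy.spatial.transform import Rotation as Ro
def state():
    s=arm.sense();R=Ro.from_rotvec(s['ee_rot']).as_matrix()
    phi=np.degrees(np.arctan2(R[1,1],R[0,1])); tilt=R[:,2]
    return s,R,phi
def plan(x,y,z,phi,n=None):
    """mm, deg; jaw dir phi mod 180; equal rows"""
    s,R,p0=state()
    dphi=(phi-p0+90)%180-90
    d=np.array([x,y,z])/1e3-s['position']
    ex=np.array([-np.sin(np.radians(p0)),np.cos(np.radians(p0))]);ey=np.array([np.cos(np.radians(p0)),np.sin(np.radians(p0))])
    dt=np.array([d[:2]@ex,d[:2]@ey])*1e3; dz=-d[2]*1e3
    th=-dphi
    N=n or 1
    while True:
        a=np.radians(th/N); M=sum(np.array([[np.cos(k*a),-np.sin(k*a)],[np.sin(k*a),np.cos(k*a)]]) for k in range(N))
        t=np.linalg.solve(M,dt)
        if n or (max(abs(t))<=20 and abs(th)/N<=4 and abs(dz)/N<=20): break
        N+=1
    print('clk %.1f'%s['clock'],'pos',np.round(s['position']*1e3,1),'phi %.1f'%p0,'zax',np.round(R[:,2],3),'grip %.1f'%(s['grip_width']*1e3),'j7 %.2f'%s['joints'][6],'F',np.round(s['wrist_force'],1))
    print('N',N,'row',np.round([t[0]/20,t[1]/20,dz/N/20,0,0,th/N/4],3),'dz total units',round(dz/20,2))
if __name__=='__main__': plan(*[float(v) for v in sys.argv[1:5]],n=int(sys.argv[5]) if len(sys.argv)>5 else None)
E
python3 - <<'E'
from plan import *
from meas import *
d=np.load('pics/top0.npz');w=cloud(d);hsv=cv2.cvtColor(d['image'],cv2.COLOR_RGB2HSV)
b=(hsv[...,0]>100)&(hsv[...,0]<125)&(hsv[...,1]>150)&(w[...,2]>.22)&(w[...,1]>.3)
print('ball top',np.nanmedian(w[b],0),b.sum())
# slug tops by ray on mask
H=w[...,2]
for L,(x,y) in {60:(548,-420),75:(476,-319),90:(599,-314),105:(457,-420)}.items():
    m=(abs(H-L/1e3)<.006)&(np.hypot(w[...,0]-x/1e3,w[...,1]-y/1e3)<.03)
    # also colour-based: circle around the top
    c=cv2.findContours(m.astype(np.uint8),0,1)[0];c=max(c,key=cv2.contourArea)[:,0]
    p=np.array([ray(d,u,v,L/1e3)[:2]*1e3 for u,v in c]).astype(np.float32)
    print(L,cv2.minEnclosingCircle(p),np.nanmedian(H[m]))
r=np.radians(29.5)
for n,(a,bb) in {**{f'pocket{i+1}':(42,-82+80*i) for i in range(4)},**{f'well{i+1}':(-29,-82+80*i) for i in range(4)},'post':(40,-154)}.items():
    print(n,round(553+np.cos(r)*a-np.sin(r)*bb,1),round(215.2+np.sin(r)*a+np.cos(r)*bb,1))
E
python3 plan.py 548 -420 250 -80
```

```text
ball top [0.46435238 0.60799668 0.22291063] 679
60 ((546.6810302734375, -419.5665588378906), 20.033897399902344) 0.060451949692582385
75 ((476.31689453125, -316.5625305175781), 19.525251388549805) 0.07536474280810568
90 ((600.071044921875, -315.6466064453125), 19.149879455566406) 0.09010804460764854
105 ((457.3271484375, -419.0703430175781), 19.390588760375977) 0.10557809427652409
pocket1 629.9 164.5
pocket2 590.5 234.1
pocket3 551.1 303.8
pocket4 511.8 373.4
well1 568.1 129.6
well2 528.7 199.2
well3 489.4 268.8
well4 450.0 338.4
post 663.6 100.9
clk 0.1 pos [173.7 625.9 301.9] phi 74.5 zax [-0.    -0.002 -1.   ] grip 92.8 j7 -0.04 F [-0.3 -0.7  1.1]
N 52 row [-0.415 -0.994  0.05   0.     0.    -0.123] dz total units 2.59
```

Call:
jog_arm --pt "0 -0.5 -1 0 0 0 1" --pt "0 -0.5 -1 0 0 0 1" --pt "0 -0.5 -1 0 0 0 1" --pt "0 -0.5 -1 0 0 0 1" --pt "0 -0.5 -1 0 0 0 1"

```text
clock: 0.78
position: [0.1602, 0.5774, 0.4046]
ee_rot: [0.424, 3.113, 0.001]
wrist_force: [0.0, 0.4, 0.2]
grip_width: 0.0931
```

```bash
W=1 python3 plan.py 546.7 -419.6 200 -80
```

```text
clk 0.8 pos [160.2 577.4 404.6] phi 74.5 zax [ 0.     0.001 -1.   ] grip 93.1 j7 -0.04 F [0.  0.4 0.2]
N 69 row [-0.987  0.415  0.148  0.     0.     0.56 ] dz total units 10.23
```

Call:
jog_arm --pt "-0.987 0.415 0 0 0 0.56 1" --pt "-0.987 0.415 0 0 0 0.56 1" --pt "-0.987 0.415 0 0 0 0.56 1" --pt "-0.987 0.415 0 0 0 0.56 1" --pt "-0.987 0.415 0 0 0 0.56 1" --pt "-0.987 0.415 0 0 0 0.56 1" --pt "-0.987 0.415 0 0 0 0.56 1" --pt "-0.987 0.415 0 0 0 0.56 1" --pt "-0.987 0.415 0 0 0 0.56 1" --pt "-0.987 0.415 0 0 0 0.56 1"

```text
clock: 2.02
position: [0.3744, 0.5675, 0.4028]
ee_rot: [1.024, 2.97, 0.0]
wrist_force: [0.3, 0.5, -0.7]
grip_width: 0.0931
```

Call:
jog_arm --pt "-0.987 0.415 0 0 0 0.56 1" --pt "-0.987 0.415 0 0 0 0.56 1" --pt "-0.987 0.415 0 0 0 0.56 1" --pt "-0.987 0.415 0 0 0 0.56 1" --pt "-0.987 0.415 0 0 0 0.56 1" --pt "-0.987 0.415 0 0 0 0.56 1" --pt "-0.987 0.415 0 0 0 0.56 1" --pt "-0.987 0.415 0 0 0 0.56 1" --pt "-0.987 0.415 0 0 0 0.56 1" --pt "-0.987 0.415 0 0 0 0.56 1"

```text
clock: 3.28
position: [0.5667, 0.4764, 0.4027]
ee_rot: [-1.582, -2.714, 0.0]
wrist_force: [0.4, 0.1, -0.0]
grip_width: 0.0934
```

```bash
W=1 python3 plan.py 546.7 -419.6 180 -80; python3 -c "
from plan import *;print(arm.sense()['joints'])"
```

```text
clk 3.3 pos [566.7 476.4 402.7] phi 29.5 zax [-0. -0. -1.] grip 93.4 j7 -0.13 F [ 0.4  0.1 -0. ]
N 49 row [-0.986  0.415  0.227  0.     0.     0.559] dz total units 11.14
[-0.80988533  0.73974877  0.20615589  0.91252508 -0.13875273  1.5007361
 -0.13127257]
```

Call:
jog_arm --pt "-1 -0.5 0.2 0 0 0 1" --pt "-1 -0.5 0.2 0 0 0 1" --pt "-1 -0.5 0.2 0 0 0 1" --pt "-1 -0.5 0.2 0 0 0 1" --pt "-1 -0.5 0.2 0 0 0 1" --pt "-1 -0.5 0.2 0 0 0 1" --pt "-1 -0.5 0.2 0 0 0 1" --pt "-1 -0.5 0.2 0 0 0 1" --pt "-1 -0.5 0.2 0 0 0 1" --pt "-1 -0.5 0.2 0 0 0 1"

```text
clock: 4.53
position: [0.578, 0.2525, 0.3626]
ee_rot: [1.579, 2.716, 0.0]
wrist_force: [0.2, 0.1, 0.3]
grip_width: 0.0931
```

```bash
W=1 python3 plan.py 546.7 -419.6 180 -80
```

```text
clk 4.5 pos [578.  252.5 362.6] phi 29.7 zax [ 0.  0. -1.] grip 93.1 j7 0.17 F [0.2 0.1 0.3]
N 37 row [-0.993  0.382  0.247  0.     0.     0.741] dz total units 9.13
```

Call:
jog_arm --pt "-1 -0.5 0 0 0 0 1" --pt "-1 -0.5 0 0 0 0 1" --pt "-1 -0.5 0 0 0 0 1" --pt "-1 -0.5 0 0 0 0 1" --pt "-1 -0.5 0 0 0 0 1" --pt "-1 -0.5 0 0 0 0 1" --pt "-1 -0.5 0 0 0 0 1" --pt "-1 -0.5 0 0 0 0 1" --pt "-1 -0.5 0 0 0 0 1" --pt "-1 -0.5 0 0 0 0 1"

```text
clock: 5.78
position: [0.5899, 0.0292, 0.3628]
ee_rot: [1.578, 2.716, 0.0]
wrist_force: [0.2, 0.2, -0.1]
grip_width: 0.0932
```

```bash
W=1 python3 plan.py 546.7 -419.6 180 -70
```

```text
clk 5.8 pos [589.9  29.2 362.8] phi 29.7 zax [ 0. -0. -1.] grip 93.2 j7 0.54 F [ 0.2  0.2 -0.1]
N 26 row [-0.962  0.218  0.351  0.     0.     0.959] dz total units 9.14
```

Call:
jog_arm --pt "-0.962 0.218 0.1 0 0 0.959 1" --pt "-0.962 0.218 0.1 0 0 0.959 1" --pt "-0.962 0.218 0.1 0 0 0.959 1" --pt "-0.962 0.218 0.1 0 0 0.959 1" --pt "-0.962 0.218 0.1 0 0 0.959 1" --pt "-0.962 0.218 0.1 0 0 0.959 1" --pt "-0.962 0.218 0.1 0 0 0.959 1" --pt "-0.962 0.218 0.1 0 0 0.959 1" --pt "-0.962 0.218 0.1 0 0 0.959 1" --pt "-0.962 0.218 0.1 0 0 0.959 1"

```text
clock: 7.02
position: [0.6725, -0.1459, 0.3426]
ee_rot: [-2.388, -2.042, 0.0]
wrist_force: [-1.3, -0.2, 0.2]
grip_width: 0.0929
```

Call:
jog_arm --pt "-0.962 0.218 0.4 0 0 0.959 1" --pt "-0.962 0.218 0.4 0 0 0.959 1" --pt "-0.962 0.218 0.4 0 0 0.959 1" --pt "-0.962 0.218 0.4 0 0 0.959 1" --pt "-0.962 0.218 0.4 0 0 0.959 1" --pt "-0.962 0.218 0.4 0 0 0.959 1" --pt "-0.962 0.218 0.4 0 0 0.959 1" --pt "-0.962 0.218 0.4 0 0 0.959 1" --pt "-0.962 0.218 0.4 0 0 0.959 1" --pt "-0.962 0.218 0.4 0 0 0.959 1"

```text
clock: 8.28
position: [0.6276, -0.3342, 0.2622]
ee_rot: [-2.926, -1.144, 0.0]
wrist_force: [-0.0, 0.5, -0.8]
grip_width: 0.0928
```

```bash
W=1 python3 plan.py 546.7 -419.6 180 -70
```

```text
clk 8.3 pos [ 627.6 -334.2  262.2] phi -47.3 zax [-0. -0. -1.] grip 92.8 j7 -0.06 F [-0.   0.5 -0.8]
N 6 row [-0.96   0.227  0.685  0.     0.     0.946] dz total units 4.11
```

Call:
jog_arm --pt "-0.96 0.227 0.5 0 0 0.946 1" --pt "-0.96 0.227 0.5 0 0 0.946 1" --pt "-0.96 0.227 0.5 0 0 0.946 1" --pt "-0.96 0.227 0.5 0 0 0.946 1" --pt "-0.96 0.227 0.5 0 0 0.946 1" --pt "-0.96 0.227 0.5 0 0 0.946 1" --pt "0 0 0 0 0 0 1"

```text
clock: 9.15
position: [0.5452, -0.4204, 0.202]
ee_rot: [-3.093, -0.545, 0.004]
wrist_force: [-0.1, 0.6, -0.2]
grip_width: 0.0931
```

```bash
W=1 python3 plan.py 546.7 -419.6 108 -70
python3 - <<'E'
from h import *
snap('side','s1.png')
E
```

```text
clk 9.2 pos [ 545.2 -420.4  202. ] phi -70.0 zax [-0.003  0.    -1.   ] grip 93.1 j7 -0.19 F [-0.1  0.6 -0.2]
N 5 row [ 0.017 -0.003  0.94   0.     0.    -0.   ] dz total units 4.7
```

View pics/s1.png

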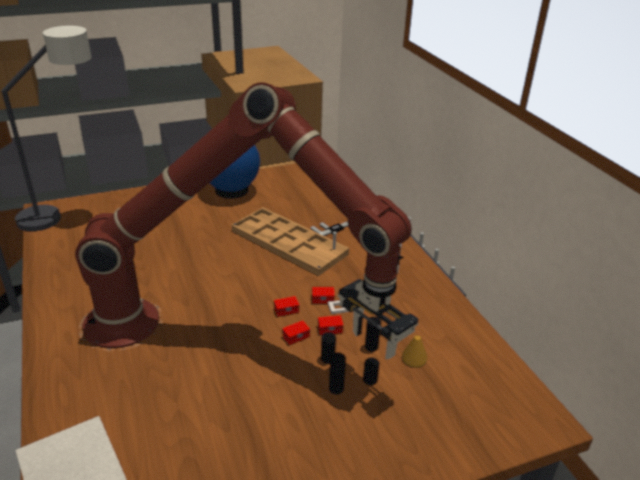

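Call:
jog_arm --pt "0.017 0 0.94 0 0 0 1" --pt "0.017 0 0.94 0 0 0 1" --pt "0.017 0 0.94 0 0 0 1" --pt "0.017 0 0.94 0 0 0 1" --pt "0.017 0 0.94 0 0 0 1" --pt "0 0 0 0 0 0 -1" --pt "0 0 0 0 0 0 -1" --pt "0 0 0 0 0 0 -1" --pt "0 0 0 0 0 0 -1" --pt "0 0 0 0 0 0 -1"

```text
clock: 10.45
position: [0.5495, -0.4184, 0.1092]
ee_rot: [3.092, 0.553, 0.001]
wrist_force: [0.0, 0.1, -0.8]
grip_width: 0.0477
```

```bash
W=1 python3 plan.py 629.9 164.5 200 29.5
```

```text
clk 10.4 pos [ 549.5 -418.4  109.2] phi -69.7 zax [ 0.001 -0.    -1.   ] grip 47.7 j7 -0.14 F [ 0.   0.1 -0.8]
N 33 row [ 0.984 -0.241 -0.138  0.     0.    -0.752] dz total units -4.54
```

Call:
jog_arm --pt "0 0 0 0 0 0 -1" --pt "0 0 0 0 0 0 -1" --pt "0 0 0 0 0 0 -1" --pt "0 0 -0.5 0 0 0 -1" --pt "0 0 -1 0 0 0 -1" --pt "0 0 -1 0 0 0 -1" --pt "0 0 -1 0 0 0 -1" --pt "0 0 -1 0 0 0 -1" --pt "0 0 -1 0 0 0 -1" --pt "0 0 -1 0 0 0 -1"

```text
clock: 11.7
position: [0.5493, -0.4183, 0.2402]
ee_rot: [3.092, 0.553, 0.0]
wrist_force: [0.3, -0.4, -1.0]
grip_width: 0.0377
```

```bash
W=1 python3 plan.py 629.9 164.5 250 29.5
```

```text
clk 11.7 pos [ 549.3 -418.3  240.2] phi -69.7 zax [ 0. -0. -1.] grip 37.7 j7 -0.21 F [ 0.3 -0.4 -1. ]
N 33 row [ 0.984 -0.241 -0.015  0.     0.    -0.752] dz total units -0.49
```

Call:
jog_arm --pt "0.4 -1 -0.4 0 0 0 -1" --pt "0.4 -1 -0.4 0 0 0 -1" --pt "0.4 -1 -0.4 0 0 0 -1" --pt "0.4 -1 -0.4 0 0 0 -1" --pt "0.4 -1 -0.4 0 0 0 -1" --pt "0.4 -1 -0.4 0 0 0 -1" --pt "0.4 -1 -0.4 0 0 0 -1" --pt "0.4 -1 -0.4 0 0 0 -1" --pt "0.4 -1 0 0 0 0 -1" --pt "0.4 -1 0 0 0 0 -1"

```text
clock: 12.95
position: [0.5551, -0.2023, 0.3036]
ee_rot: [3.093, 0.552, 0.001]
wrist_force: [0.2, -0.1, -0.3]
grip_width: 0.0375
```

```bash
W=1 python3 plan.py 629.9 164.5 250 29.5
python3 - <<'E'
from h import *
d=np.load('pics/top0.npz');w=cloud(d)
m=(w[...,2]>.1)&(w[...,0]>.6)&(abs(w[...,1])<.1);print(np.nanmin(w[m],0),np.nanmax(w[m],0))
m&=w[...,2]<.14
print(np.nanmin(w[m],0),np.nanmax(w[m],0))
E
```

```text
clk 12.9 pos [ 555.1 -202.3  303.6] phi -69.7 zax [ 0.  0. -1.] grip 37.5 j7 -0.50 F [ 0.2 -0.1 -0.3]
N 25 row [ 0.837 -0.156  0.107  0.     0.    -0.992] dz total units 2.68
[ 0.75160162 -0.06448619  0.10041629] [0.81684381 0.00106773 0.18832875]
[ 0.75160162 -0.06448619  0.10041629] [0.81684381 0.00106773 0.13974735]
```

Call:
jog_arm --pt "0.837 -0.156 0 0 0 -0.992 -1" --pt "0.837 -0.156 0 0 0 -0.992 -1" --pt "0.837 -0.156 0 0 0 -0.992 -1" --pt "0.837 -0.156 0 0 0 -0.992 -1" --pt "0.837 -0.156 0 0 0 -0.992 -1" --pt "0.837 -0.156 0 0 0 -0.992 -1" --pt "0.837 -0.156 0 0 0 -0.992 -1" --pt "0.837 -0.156 0 0 0 -0.992 -1" --pt "0.837 -0.156 0 0 0 -0.992 -1" --pt "0.837 -0.156 0 0 0 -0.992 -1"

```text
clock: 14.2
position: [0.6657, -0.0765, 0.3027]
ee_rot: [-2.718, -1.576, 0.0]
wrist_force: [0.7, 0.1, -0.5]
grip_width: 0.0375
```

Call:
jog_arm --pt "0.837 -0.156 0 0 0 -0.992 -1" --pt "0.837 -0.156 0 0 0 -0.992 -1" --pt "0.837 -0.156 0 0 0 -0.992 -1" --pt "0.837 -0.156 0 0 0 -0.992 -1" --pt "0.837 -0.156 0 0 0 -0.992 -1" --pt "0.837 -0.156 0.2 0 0 -0.992 -1" --pt "0.837 -0.156 0.2 0 0 -0.992 -1" --pt "0.837 -0.156 0.2 0 0 -0.992 -1" --pt "0.837 -0.156 0.2 0 0 -0.992 -1" --pt "0.837 -0.156 0.2 0 0 -0.992 -1"

```text
clock: 15.45
position: [0.6698, 0.0903, 0.2824]
ee_rot: [-2.022, -2.404, 0.0]
wrist_force: [0.4, 0.3, -0.4]
grip_width: 0.0373
```

Call:
jog_arm --pt "0.837 -0.156 0.5 0 0 -0.992 -1" --pt "0.837 -0.156 0.5 0 0 -0.992 -1" --pt "0.837 -0.156 0.5 0 0 -0.992 -1" --pt "0.837 -0.156 0.5 0 0 -0.992 -1" --pt "0.837 -0.156 0.5 0 0 -0.992 -1" --pt "0 0 0 0 0 0 -1"

```text
clock: 16.2
position: [0.6286, 0.166, 0.2316]
ee_rot: [-1.577, -2.714, 0.001]
wrist_force: [0.0, -0.2, -0.3]
grip_width: 0.0376
```

```bash
W=1 python3 plan.py 629.9 164.5 119 29.5
python3 - <<'E'
from h import *
snap('side','s2.png'); snap('top','t2.png')
a=cv2.imread('pics/t2.png');cv2.imwrite('pics/t2c.png',cv2.resize(a[170:355,185:385],None,fx=3,fy=3))
a=cv2.imread('pics/s2.png');cv2.imwrite('pics/s2c.png',cv2.resize(a[130:300,200:420],None,fx=3,fy=3))
E
```

```text
clk 16.2 pos [628.6 166.  231.6] phi 29.7 zax [-0.003  0.001 -1.   ] grip 37.6 j7 0.37 F [ 0.  -0.2 -0.3]
N 6 row [-0.016  0.003  0.938  0.     0.     0.007] dz total units 5.63
```

View pics/t2c.png

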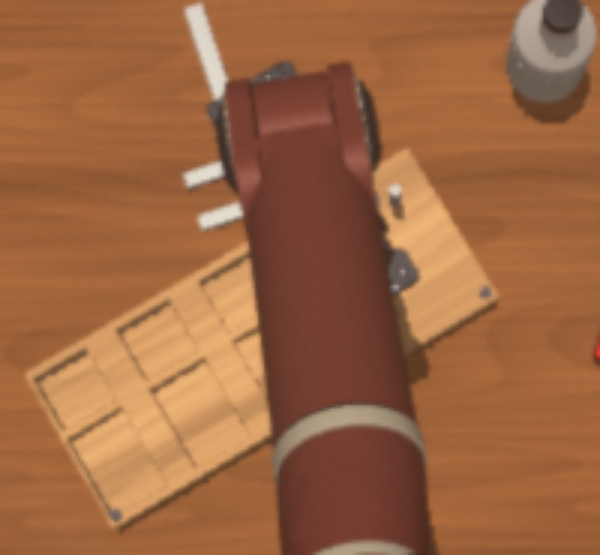

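View pics/s2c.png

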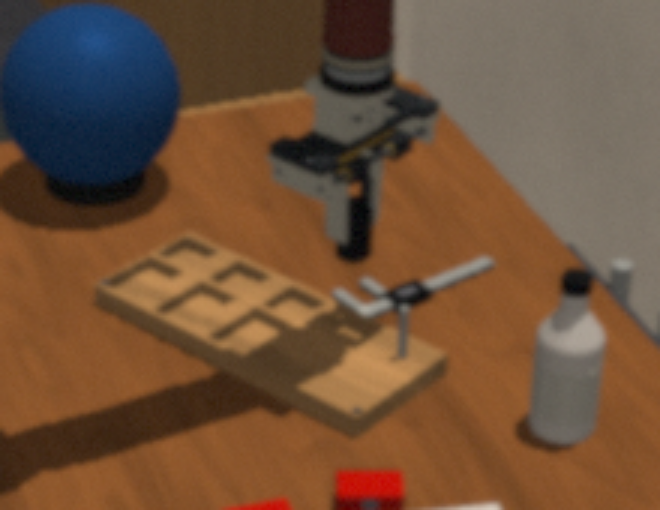

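Call:
jog_arm --pt "0 0 1 0 0 0 -1" --pt "0 0 1 0 0 0 -1" --pt "0 0 1 0 0 0 -1" --pt "0 0 1 0 0 0 -1" --pt "0 0 0.6 0 0 0 -1" --pt "0 0 0 0 0 0 -1"

```text
clock: 17.05
position: [0.6302, 0.1632, 0.1402]
ee_rot: [-1.585, -2.712, 0.002]
wrist_force: [0.0, 0.0, -0.4]
grip_width: 0.0375
```

```bash
W=1 python3 plan.py 629.9 164.5 120 29.5
python3 - <<'E'
from h import *
snap('side','s3.png')
a=cv2.imread('pics/s3.png');cv2.imwrite('pics/s3c.png',cv2.resize(a[180:280,260:380],None,fx=6,fy=6,interpolation=2))
E
```

```text
clk 17.1 pos [630.2 163.2 140.2] phi 29.4 zax [-0.001 -0.001 -1.   ] grip 37.5 j7 0.39 F [ 0.   0.  -0.4]
N 2 row [ 0.032  0.008  0.505  0.     0.    -0.012] dz total units 1.01
```

View pics/s3c.png

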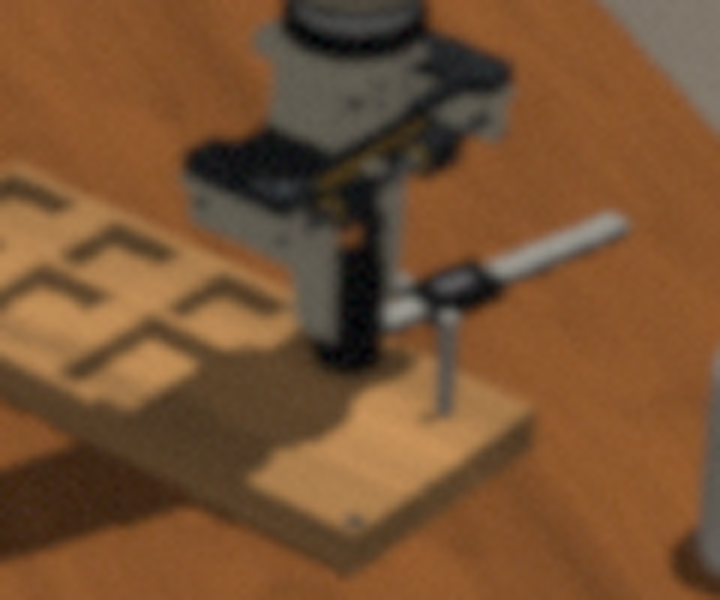

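Call:
jog_arm --pt "0.05 0 0.5 0 0 0 -1" --pt "0 0 0.3 0 0 0 -1" --pt "0 0 0.15 0 0 0 -1" --pt "0 0 0 0 0 0 -1"

```text
clock: 17.6
position: [0.6296, 0.1648, 0.1215]
ee_rot: [-1.583, -2.713, 0.001]
wrist_force: [0.9, -0.1, -0.7]
grip_width: 0.0377
```

Call:
jog_arm --pt "0 0 0.1 0 0 0 -1" --pt "0 0 0 0 0 0 -0.1" --pt "0 0 0 0 0 0 0.4" --pt "0 0 0 0 0 0 0.6" --pt "0 0 -0.3 0 0 0 0.6" --pt "0 0 -1 0 0 0 0.6" --pt "0 0 -1 0 0 0 1" --pt "0 0 -1 0 0 0 1" --pt "0 0 -1 0 0 0 1"

```text
clock: 18.73
position: [0.6301, 0.1649, 0.2082]
ee_rot: [1.583, 2.712, 0.002]
wrist_force: [0.4, -0.7, -0.6]
grip_width: 0.0926
```

```bash
W=1 python3 plan.py 476.3 -316.6 250 -60
python3 - <<'E'
from h import *
snap('side','s4.png')
a=cv2.imread('pics/s4.png');cv2.imwrite('pics/s4c.png',cv2.resize(a[180:280,260:380],None,fx=6,fy=6,interpolation=2))
E
```

```text
clk 18.7 pos [630.1 164.9 208.2] phi 29.5 zax [ 0.002  0.001 -1.   ] grip 92.6 j7 0.38 F [ 0.4 -0.7 -0.6]
N 28 row [-0.999 -0.07  -0.075  0.     0.     0.799] dz total units -2.09
```

View pics/s4c.png

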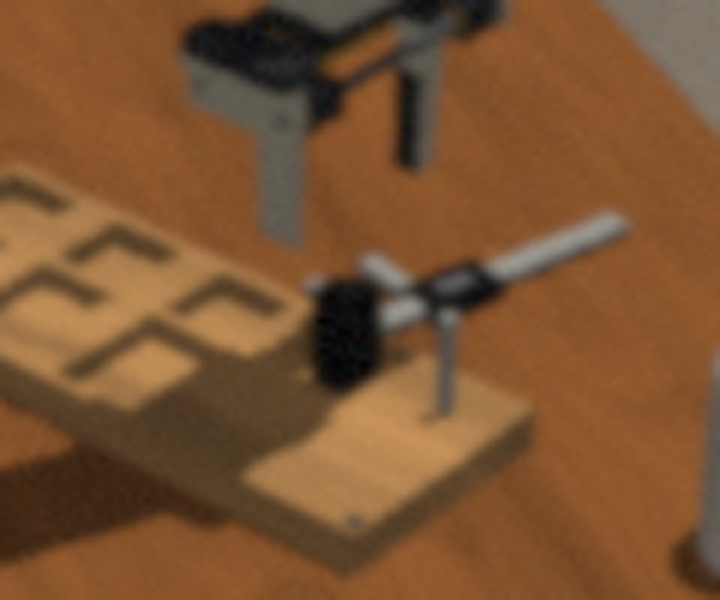

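```bash
W=1 python3 plan.py 476.3 -316.6 190 -15
```

```text
clk 18.8 pos [631.5 165.1 211.3] phi 29.5 zax [ 0.007  0.002 -1.   ] grip 92.9 j7 0.38 F [ 0.6 -0.5  1.6]
N 24 row [-0.972 -0.474  0.044  0.     0.     0.463] dz total units 1.06
```

Call:
jog_arm --pt "-0.972 -0.474 0 0 0 0.463 1" --pt "-0.972 -0.474 0 0 0 0.463 1" --pt "-0.972 -0.474 0 0 0 0.463 1" --pt "-0.972 -0.474 0 0 0 0.463 1" --pt "-0.972 -0.474 0 0 0 0.463 1" --pt "-0.972 -0.474 0 0 0 0.463 1" --pt "-0.972 -0.474 0 0 0 0.463 1" --pt "-0.972 -0.474 0 0 0 0.463 1" --pt "-0.972 -0.474 0 0 0 0.463 1" --pt "-0.972 -0.474 0 0 0 0.463 1"

```text
clock: 20.02
position: [0.6111, -0.0511, 0.2058]
ee_rot: [2.002, 2.421, -0.0]
wrist_force: [0.1, -0.8, -0.3]
grip_width: 0.093
```

Call:
jog_arm --pt "-0.972 -0.474 0 0 0 0.463 1" --pt "-0.972 -0.474 0 0 0 0.463 1" --pt "-0.972 -0.474 0 0 0 0.463 1" --pt "-0.972 -0.474 0 0 0 0.463 1" --pt "-0.972 -0.474 0 0 0 0.463 1" --pt "-0.972 -0.474 0 0 0 0.463 1" --pt "-0.972 -0.474 0 0 0 0.463 1" --pt "-0.972 -0.474 0 0 0 0.463 1" --pt "-0.972 -0.474 0 0 0 0.463 1" --pt "-0.972 -0.474 0 0 0 0.463 1"

```text
clock: 21.28
position: [0.5252, -0.2486, 0.2058]
ee_rot: [2.366, 2.067, -0.0]
wrist_force: [-0.1, 0.1, -0.4]
grip_width: 0.093
```

```bash
W=1 python3 plan.py 476.3 -316.6 190 -15
```

```text
clk 21.3 pos [ 525.2 -248.6  205.8] phi -7.7 zax [-0. -0. -1.] grip 93.0 j7 0.54 F [-0.1  0.1 -0.4]
N 4 row [-0.947 -0.447  0.197  0.     0.     0.456] dz total units 0.79
```

Position over the slug, settle, then look.

Call:
jog_arm --pt "-0.947 -0.447 0 0 0 0.456 1" --pt "-0.947 -0.447 0 0 0 0.456 1" --pt "-0.947 -0.447 0 0 0 0.456 1" --pt "-0.947 -0.447 0 0 0 0.456 1" --pt "0 0 0 0 0 0 1" --pt "0 0 0 0 0 0 1"

```text
clock: 22.02
position: [0.4778, -0.3148, 0.2057]
ee_rot: [-2.489, -1.916, -0.001]
wrist_force: [0.2, 0.1, -0.3]
grip_width: 0.0929
```

```bash
W=1 python3 plan.py 476.3 -316.6 116 -15
python3 - <<'E'
from h import *
snap('side','s5.png')
a=cv2.imread('pics/s5.png');cv2.imwrite('pics/s5c.png',cv2.resize(a[270:410,260:440],None,fx=4,fy=4,interpolation=2))
E
```

```text
clk 22.0 pos [ 477.8 -314.8  205.7] phi -14.8 zax [ 0.     0.001 -1.   ] grip 92.9 j7 0.58 F [ 0.2  0.1 -0.3]
N 5 row [-0.021 -0.009  0.897  0.     0.     0.009] dz total units 4.48
```

View pics/s5c.png

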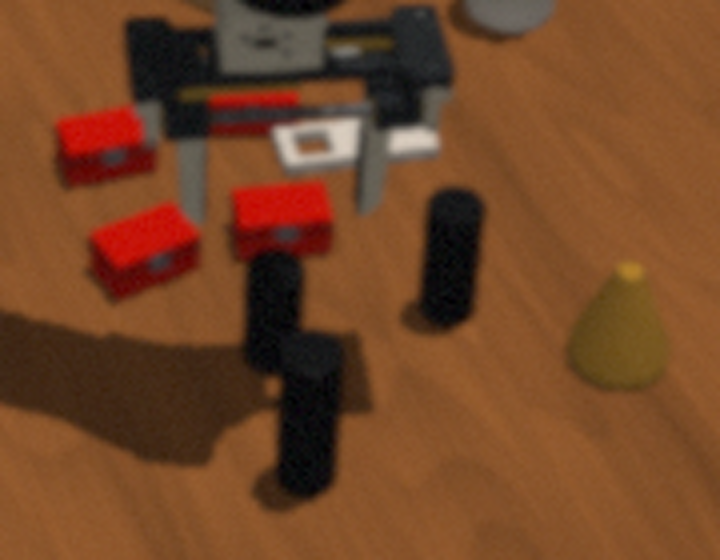

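Call:
jog_arm --pt "-0.02 0 0.9 0 0 0 1" --pt "-0.02 0 0.9 0 0 0 1" --pt "-0.02 0 0.9 0 0 0 1" --pt "-0.02 0 0.9 0 0 0 1" --pt "-0.02 0 0.9 0 0 0 1" --pt "0 0 0 0 0 0 -1" --pt "0 0 0 0 0 0 -1" --pt "0 0 0 0 0 0 -1" --pt "0 0 0 0 0 0 -1" --pt "0 0 0 0 0 0 -1"

```text
clock: 23.32
position: [0.4768, -0.3175, 0.1161]
ee_rot: [2.49, 1.915, 0.0]
wrist_force: [0.2, -0.3, -0.6]
grip_width: 0.0477
```

Call:
jog_arm --pt "0 0 0 0 0 0 -1" --pt "0 0 0 0 0 0 -1" --pt "0 0 -0.5 0 0 0 -1" --pt "0 0 -1 0 0 0 -1" --pt "0 0 -1 0 0 0 -1" --pt "0 0 -1 0 0 0 -1" --pt "0 0 -1 0 0 0 -1" --pt "0 0 -1 0 0 0 -1" --pt "0 0 -1 0 0 0 -1"

```text
clock: 24.45
position: [0.4766, -0.3173, 0.2469]
ee_rot: [2.49, 1.915, 0.0]
wrist_force: [-0.4, 0.8, -1.7]
grip_width: 0.0374
```

```bash
W=1 python3 plan.py 590.5 234.1 250 29.5
```

```text
clk 24.4 pos [ 476.6 -317.3  246.9] phi -14.9 zax [ 0. -0. -1.] grip 37.4 j7 0.56 F [-0.4  0.8 -1.7]
N 28 row [ 0.98   0.322 -0.006  0.     0.    -0.396] dz total units -0.16
```

Call:
jog_arm --pt "0.98 0.322 0 0 0 -0.396 -1" --pt "0.98 0.322 0 0 0 -0.396 -1" --pt "0.98 0.322 0 0 0 -0.396 -1" --pt "0.98 0.322 0 0 0 -0.396 -1" --pt "0.98 0.322 0 0 0 -0.396 -1" --pt "0.98 0.322 0 0 0 -0.396 -1" --pt "0.98 0.322 0 0 0 -0.396 -1" --pt "0.98 0.322 0 0 0 -0.396 -1" --pt "0.98 0.322 0 0 0 -0.396 -1" --pt "0.98 0.322 0 0 0 -0.396 -1"

```text
clock: 25.7
position: [0.5671, -0.1312, 0.2458]
ee_rot: [-2.201, -2.242, 0.0]
wrist_force: [0.1, 1.2, -1.2]
grip_width: 0.0377
```

Call:
jog_arm --pt "0.98 0.322 0 0 0 -0.396 -1" --pt "0.98 0.322 0 0 0 -0.396 -1" --pt "0.98 0.322 0 0 0 -0.396 -1" --pt "0.98 0.322 0 0 0 -0.396 -1" --pt "0.98 0.322 0 0 0 -0.396 -1" --pt "0.98 0.322 0 0 0 -0.396 -1" --pt "0.98 0.322 0 0 0 -0.396 -1" --pt "0.98 0.322 0 0 0 -0.396 -1" --pt "0.98 0.322 0 0 0 -0.396 -1" --pt "0.98 0.322 0 0 0 -0.396 -1"

```text
clock: 26.95
position: [0.6027, 0.0714, 0.2457]
ee_rot: [-1.871, -2.524, 0.0]
wrist_force: [-0.1, -0.7, -0.6]
grip_width: 0.0379
```

Call:
jog_arm --pt "0.98 0.322 0 0 0 -0.396 -1" --pt "0.98 0.322 0 0 0 -0.396 -1" --pt "0.98 0.322 0 0 0 -0.396 -1" --pt "0.98 0.322 0 0 0 -0.396 -1" --pt "0.98 0.322 0 0 0 -0.396 -1" --pt "0.98 0.322 0 0 0 -0.396 -1" --pt "0.98 0.322 0 0 0 -0.396 -1" --pt "0.98 0.322 0 0 0 -0.396 -1" --pt "0 0 0 0 0 0 -1" --pt "0 0 0 0 0 0 -1"

```text
clock: 28.2
position: [0.591, 0.2333, 0.2458]
ee_rot: [1.584, 2.712, -0.002]
wrist_force: [0.8, -0.8, -0.4]
grip_width: 0.0374
```

```bash
W=1 python3 plan.py 590.5 234.1 126 29.5
```

```text
clk 28.2 pos [591.  233.3 245.8] phi 29.4 zax [ 0.    -0.001 -1.   ] grip 37.4 j7 0.24 F [ 0.8 -0.8 -0.4]
N 6 row [ 0.008 -0.     0.998  0.     0.    -0.003] dz total units 5.99
```

Call:
jog_arm --pt "0.01 0 1 0 0 0 -1" --pt "0.01 0 1 0 0 0 -1" --pt "0.01 0 1 0 0 0 -1" --pt "0.01 0 1 0 0 0 -1" --pt "0.01 0 1 0 0 0 -1" --pt "0 0 0.4 0 0 0 -1" --pt "0 0 0.25 0 0 0 -1" --pt "0 0 0.2 0 0 0 -1" --pt "0 0 0 0 0 0 -1"

```text
clock: 29.32
position: [0.5904, 0.2351, 0.129]
ee_rot: [1.583, 2.713, 0.0]
wrist_force: [0.5, 0.3, -0.7]
grip_width: 0.0374
```

Call:
jog_arm --pt "0 0 0.13 0 0 0 -1" --pt "0 0 0 0 0 0 -0.1" --pt "0 0 0 0 0 0 0.4" --pt "0 0 0 0 0 0 0.6" --pt "0 0 -0.3 0 0 0 0.6" --pt "0 0 -1 0 0 0 0.6" --pt "0 0 -1 0 0 0 1" --pt "0 0 -1 0 0 0 1" --pt "0 0 -1 0 0 0 1" --pt "0 0 -1 0 0 0 1"

```text
clock: 30.58
position: [0.5903, 0.2351, 0.2334]
ee_rot: [1.583, 2.713, 0.001]
wrist_force: [0.4, 0.1, -1.0]
grip_width: 0.093
```

```bash
W=1 python3 plan.py 600.1 -315.6 210 -15
python3 - <<'E'
from h import *
snap('side','s6.png')
a=cv2.imread('pics/s6.png');cv2.imwrite('pics/s6c.png',cv2.resize(a[170:400,230:440],None,fx=3,fy=3,interpolation=2)[:600])
E
```

```text
clk 30.6 pos [590.3 235.1 233.4] phi 29.5 zax [ 0.  0. -1.] grip 93.0 j7 0.24 F [ 0.4  0.1 -1. ]
N 29 row [-0.967 -0.118  0.04   0.     0.     0.383] dz total units 1.17
```

View pics/s6c.png

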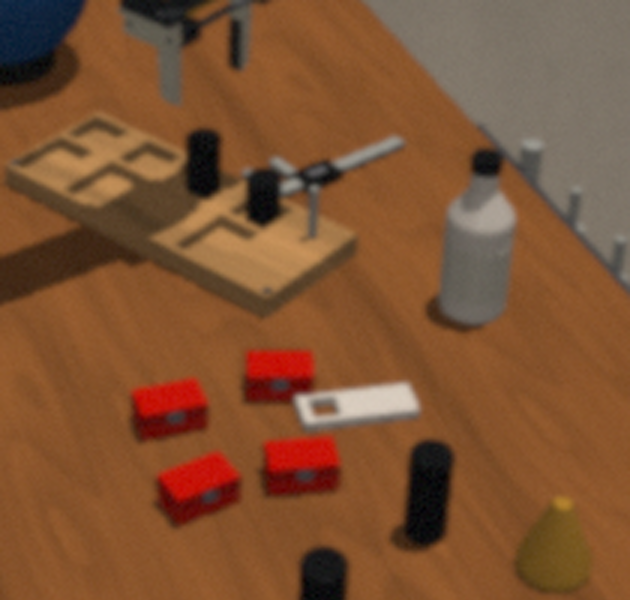

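```bash
W=1 python3 plan.py 600.1 -315.6 210 15
```

```text
clk 30.6 pos [591.7 235.5 236.4] phi 29.5 zax [ 0.006  0.002 -1.   ] grip 92.6 j7 0.24 F [0.2 0.5 1.5]
N 26 row [-0.988 -0.392  0.051  0.     0.     0.139] dz total units 1.32
```

Call:
jog_arm --pt "-0.988 -0.392 0 0 0 0.139 1" --pt "-0.988 -0.392 0 0 0 0.139 1" --pt "-0.988 -0.392 0 0 0 0.139 1" --pt "-0.988 -0.392 0 0 0 0.139 1" --pt "-0.988 -0.392 0 0 0 0.139 1" --pt "-0.988 -0.392 0 0 0 0.139 1" --pt "-0.988 -0.392 0 0 0 0.139 1" --pt "-0.988 -0.392 0 0 0 0.139 1" --pt "-0.988 -0.392 0 0 0 0.139 1" --pt "-0.988 -0.392 0 0 0 0.139 1"

```text
clock: 31.88
position: [0.6101, 0.0222, 0.2322]
ee_rot: [1.714, 2.633, -0.0]
wrist_force: [0.2, 0.3, 0.3]
grip_width: 0.093
```

Call:
jog_arm --pt "-0.988 -0.392 0 0 0 0.139 1" --pt "-0.988 -0.392 0 0 0 0.139 1" --pt "-0.988 -0.392 0 0 0 0.139 1" --pt "-0.988 -0.392 0 0 0 0.139 1" --pt "-0.988 -0.392 0 0 0 0.139 1" --pt "-0.988 -0.392 0 0 0 0.139 1" --pt "-0.988 -0.392 0 0 0 0.139 1" --pt "-0.988 -0.392 0 0 0 0.139 1" --pt "-0.988 -0.392 0 0 0 0.139 1" --pt "-0.988 -0.392 0 0 0 0.139 1"

```text
clock: 33.12
position: [0.6091, -0.1903, 0.2321]
ee_rot: [-1.839, -2.547, 0.0]
wrist_force: [-0.6, 0.4, -0.2]
grip_width: 0.0928
```

Call:
jog_arm --pt "-0.988 -0.392 0.2 0 0 0.139 1" --pt "-0.988 -0.392 0.2 0 0 0.139 1" --pt "-0.988 -0.392 0.2 0 0 0.139 1" --pt "-0.988 -0.392 0.2 0 0 0.139 1" --pt "-0.988 -0.392 0.2 0 0 0.139 1" --pt "-0.988 -0.392 0.2 0 0 0.139 1" --pt "0 0 0 0 0 0 1" --pt "0 0 0 0 0 0 1"

```text
clock: 34.12
position: [0.5992, -0.3152, 0.2081]
ee_rot: [-1.911, -2.493, -0.002]
wrist_force: [-0.0, -0.1, 0.6]
grip_width: 0.0931
```

```bash
W=1 python3 plan.py 600.1 -315.6 128 15
python3 - <<'E'
from h import *
snap('side','s7.png')
a=cv2.imread('pics/s7.png');cv2.imwrite('pics/s7c.png',cv2.resize(a[270:410,260:440],None,fx=4,fy=4,interpolation=2))
E
```

```text
clk 34.1 pos [ 599.2 -315.2  208.1] phi 15.1 zax [ 0.     0.001 -1.   ] grip 93.1 j7 0.88 F [-0.  -0.1  0.6]
N 5 row [-0.006  0.008  0.801  0.     0.     0.004] dz total units 4.0
```

View pics/s7c.png

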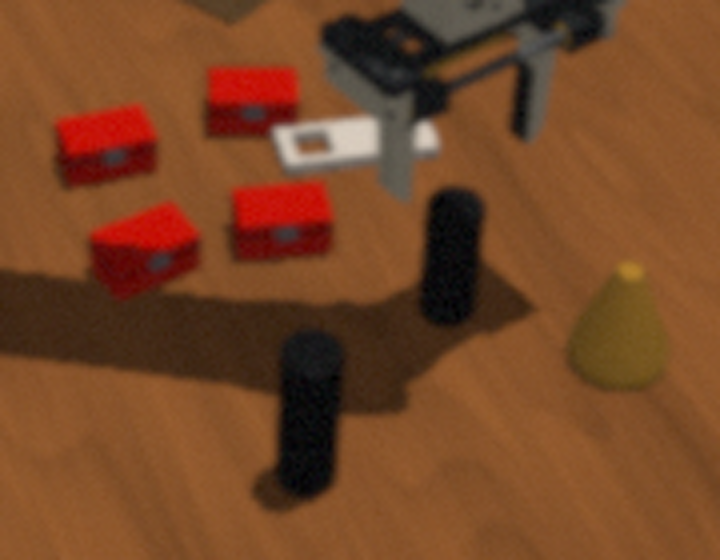

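Call:
jog_arm --pt "0 0.01 0.8 0 0 0 1" --pt "0 0.01 0.8 0 0 0 1" --pt "0 0.01 0.8 0 0 0 1" --pt "0 0.01 0.8 0 0 0 1" --pt "0 0 0.8 0 0 0 1" --pt "0 0 0 0 0 0 -1" --pt "0 0 0 0 0 0 -1" --pt "0 0 0 0 0 0 -1" --pt "0 0 0 0 0 0 -1" --pt "0 0 0 0 0 0 -1"

```text
clock: 35.42
position: [0.5997, -0.3159, 0.1286]
ee_rot: [1.912, 2.492, 0.0]
wrist_force: [0.4, -0.9, -0.1]
grip_width: 0.0478
```

Call:
jog_arm --pt "0 0 0 0 0 0 -1" --pt "0 0 0 0 0 0 -1" --pt "0 0 -0.5 0 0 0 -1" --pt "0 0 -1 0 0 0 -1" --pt "0 0 -1 0 0 0 -1" --pt "0 0 -1 0 0 0 -1" --pt "0 0 -1 0 0 0 -1" --pt "0 0 -1 0 0 0 -1" --pt "0 0 -1 0 0 0 -1"

```text
clock: 36.55
position: [0.5996, -0.316, 0.2606]
ee_rot: [1.911, 2.491, 0.0]
wrist_force: [-0.1, 0.0, -1.0]
grip_width: 0.0374
```

```bash
W=1 python3 plan.py 551.1 303.8 270 29.5
```

```text
clk 36.5 pos [ 599.6 -316.   260.6] phi 15.0 zax [ 0.002 -0.001 -1.   ] grip 37.4 j7 0.86 F [-0.1  0.  -1. ]
N 30 row [ 0.991  0.313 -0.016  0.     0.    -0.121] dz total units -0.47
```

Call:
jog_arm --pt "0.991 0.313 0 0 0 -0.121 -1" --pt "0.991 0.313 0 0 0 -0.121 -1" --pt "0.991 0.313 0 0 0 -0.121 -1" --pt "0.991 0.313 0 0 0 -0.121 -1" --pt "0.991 0.313 0 0 0 -0.121 -1" --pt "0.991 0.313 0 0 0 -0.121 -1" --pt "0.991 0.313 0 0 0 -0.121 -1" --pt "0.991 0.313 0 0 0 -0.121 -1" --pt "0.991 0.313 0 0 0 -0.121 -1" --pt "0.991 0.313 0 0 0 -0.121 -1"

```text
clock: 37.8
position: [0.6007, -0.1067, 0.2582]
ee_rot: [1.804, 2.572, -0.0]
wrist_force: [-1.0, 0.5, -0.3]
grip_width: 0.0376
```

Call:
jog_arm --pt "0.991 0.313 0 0 0 -0.121 -1" --pt "0.991 0.313 0 0 0 -0.121 -1" --pt "0.991 0.313 0 0 0 -0.121 -1" --pt "0.991 0.313 0 0 0 -0.121 -1" --pt "0.991 0.313 0 0 0 -0.121 -1" --pt "0.991 0.313 0 0 0 -0.121 -1" --pt "0.991 0.313 0 0 0 -0.121 -1" --pt "0.991 0.313 0 0 0 -0.121 -1" --pt "0.991 0.313 0 0 0 -0.121 -1" --pt "0.991 0.313 0 0 0 -0.121 -1"

```text
clock: 39.05
position: [0.5842, 0.1005, 0.2581]
ee_rot: [-1.694, -2.646, 0.0]
wrist_force: [-0.3, 0.5, -0.8]
grip_width: 0.0377
```

Call:
jog_arm --pt "0.991 0.313 0 0 0 -0.121 -1" --pt "0.991 0.313 0 0 0 -0.121 -1" --pt "0.991 0.313 0 0 0 -0.121 -1" --pt "0.991 0.313 0 0 0 -0.121 -1" --pt "0.991 0.313 0 0 0 -0.121 -1" --pt "0.991 0.313 0 0 0 -0.121 -1" --pt "0.991 0.313 0 0 0 -0.121 -1" --pt "0.991 0.313 0 0 0 -0.121 -1" --pt "0.991 0.313 0 0 0 -0.121 -1" --pt "0.991 0.313 0 0 0 -0.121 -1"

```text
clock: 40.3
position: [0.5503, 0.3055, 0.2581]
ee_rot: [1.581, 2.715, -0.0]
wrist_force: [-0.3, 0.0, -0.3]
grip_width: 0.0379
```

Call:
jog_arm --pt "0 0 0 0 0 0 -1" --pt "0 0 0 0 0 0 -1"

```text
clock: 40.55
position: [0.5509, 0.3032, 0.2581]
ee_rot: [1.582, 2.713, -0.002]
wrist_force: [0.4, 0.5, -1.1]
grip_width: 0.0377
```

```bash
W=1 python3 plan.py 551.1 303.8 138 29.5
```

```text
clk 40.5 pos [550.9 303.2 258.1] phi 29.5 zax [ 0.    -0.001 -1.   ] grip 37.7 j7 0.10 F [ 0.4  0.5 -1.1]
N 7 row [ 0.003  0.003  0.858  0.     0.    -0.   ] dz total units 6.0
```

Call:
jog_arm --pt "0.01 0 1 0 0 0 -1" --pt "0 0 1 0 0 0 -1" --pt "0 0 1 0 0 0 -1" --pt "0 0 1 0 0 0 -1" --pt "0 0 1 0 0 0 -1" --pt "0 0 0.4 0 0 0 -1" --pt "0 0 0.25 0 0 0 -1" --pt "0 0 0.2 0 0 0 -1" --pt "0 0 0 0 0 0 -1"

```text
clock: 41.68
position: [0.5507, 0.3043, 0.1414]
ee_rot: [1.582, 2.714, 0.0]
wrist_force: [0.1, -0.2, -0.8]
grip_width: 0.0374
```

Call:
jog_arm --pt "0 0 0.13 0 0 0 -1" --pt "0 0 0 0 0 0 -0.1" --pt "0 0 0 0 0 0 0.4" --pt "0 0 0 0 0 0 0.6" --pt "0 0 -0.3 0 0 0 0.6" --pt "0 0 -1 0 0 0 0.6" --pt "0 0 -1 0 0 0 1" --pt "0 0 -1 0 0 0 1" --pt "0 0 -1 0 0 0 1" --pt "0 0 -1 0 0 0 1"

```text
clock: 42.92
position: [0.5505, 0.3043, 0.2457]
ee_rot: [1.582, 2.714, 0.001]
wrist_force: [0.7, 0.0, 0.0]
grip_width: 0.0925
```

```bash
W=1 python3 plan.py 457.3 -419.1 240 -15
python3 - <<'E'
from h import *
snap('side','s8.png')
a=cv2.imread('pics/s8.png');cv2.imwrite('pics/s8c.png',cv2.resize(a[170:400,230:440],None,fx=3,fy=3,interpolation=2)[:600])
E
```

```text
clk 42.9 pos [550.5 304.3 245.7] phi 29.5 zax [ 0.  0. -1.] grip 92.5 j7 0.10 F [0.7 0.  0. ]
N 37 row [-0.975 -0.265  0.008  0.     0.     0.301] dz total units 0.29
```

View pics/s8c.png

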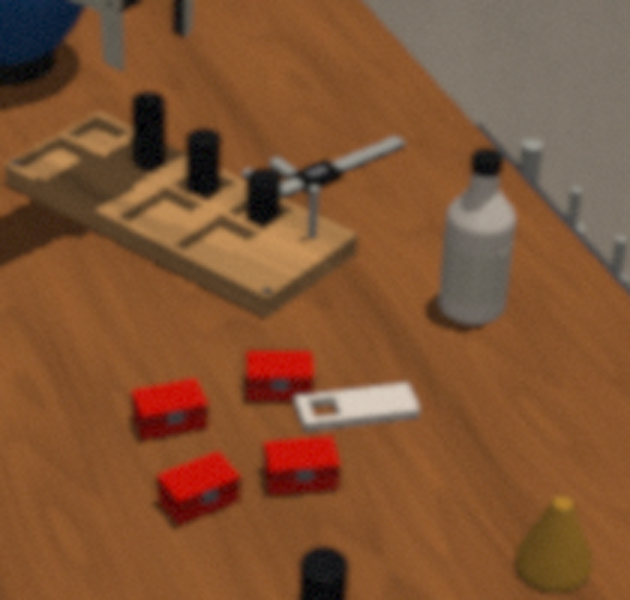

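```bash
W=1 python3 plan.py 457.3 -419.1 240 20
```

```text
clk 43.0 pos [551.8 304.9 248.7] phi 29.5 zax [ 0.005  0.003 -1.   ] grip 93.1 j7 0.10 F [0.9 0.7 1. ]
N 31 row [-0.996 -0.631  0.014  0.     0.     0.077] dz total units 0.44
```

Call:
jog_arm --pt "-0.996 -0.631 0 0 0 0.077 1" --pt "-0.996 -0.631 0 0 0 0.077 1" --pt "-0.996 -0.631 0 0 0 0.077 1" --pt "-0.996 -0.631 0 0 0 0.077 1" --pt "-0.996 -0.631 0 0 0 0.077 1" --pt "-0.996 -0.631 0 0 0 0.077 1" --pt "-0.996 -0.631 0 0 0 0.077 1" --pt "-0.996 -0.631 0 0 0 0.077 1" --pt "-0.996 -0.631 0 0 0 0.077 1" --pt "-0.996 -0.631 0 0 0 0.077 1"

```text
clock: 44.22
position: [0.5331, 0.0677, 0.2446]
ee_rot: [1.654, 2.671, 0.0]
wrist_force: [-0.4, 0.3, 0.2]
grip_width: 0.0932
```

Call:
jog_arm --pt "-0.996 -0.631 0 0 0 0.077 1" --pt "-0.996 -0.631 0 0 0 0.077 1" --pt "-0.996 -0.631 0 0 0 0.077 1" --pt "-0.996 -0.631 0 0 0 0.077 1" --pt "-0.996 -0.631 0 0 0 0.077 1" --pt "-0.996 -0.631 0 0 0 0.077 1" --pt "-0.996 -0.631 0 0 0 0.077 1" --pt "-0.996 -0.631 0 0 0 0.077 1" --pt "-0.996 -0.631 0 0 0 0.077 1" --pt "-0.996 -0.631 0 0 0 0.077 1"

```text
clock: 45.48
position: [0.5029, -0.1661, 0.2446]
ee_rot: [1.726, 2.625, 0.0]
wrist_force: [0.5, 0.7, 0.5]
grip_width: 0.0929
```

Call:
jog_arm --pt "-0.996 -0.631 0 0 0 0.077 1" --pt "-0.996 -0.631 0 0 0 0.077 1" --pt "-0.996 -0.631 0 0 0 0.077 1" --pt "-0.996 -0.631 0 0 0 0.077 1" --pt "-0.996 -0.631 0 0 0 0.077 1" --pt "-0.996 -0.631 0 0 0 0.077 1" --pt "-0.996 -0.631 0 0 0 0.077 1" --pt "-0.996 -0.631 0 0 0 0.077 1" --pt "-0.996 -0.631 0 0 0 0.077 1" --pt "-0.996 -0.631 0 0 0 0.077 1"

```text
clock: 46.72
position: [0.4603, -0.3979, 0.2445]
ee_rot: [-1.796, -2.578, -0.0]
wrist_force: [1.0, 0.2, -0.5]
grip_width: 0.0927
```

```bash
W=1 python3 plan.py 457.3 -419.1 220 20
```

```text
clk 46.7 pos [ 460.3 -397.9  244.5] phi 20.3 zax [-0.  0. -1.] grip 92.7 j7 1.18 F [ 1.   0.2 -0.5]
N 2 row [-0.472 -0.252  0.614  0.     0.     0.035] dz total units 1.23
```

Call:
jog_arm --pt "-0.472 -0.252 0 0 0 0.035 1" --pt "-0.472 -0.252 0 0 0 0.035 1" --pt "0 0 0.3 0 0 0 1" --pt "0 0 0.3 0 0 0 1"

```text
clock: 47.22
position: [0.4585, -0.4168, 0.2319]
ee_rot: [-1.799, -2.574, -0.001]
wrist_force: [0.9, -0.3, 0.1]
grip_width: 0.0926
```

```bash
W=1 python3 plan.py 457.3 -419.1 140 20
python3 - <<'E'
from h import *
snap('side','s9.png')
a=cv2.imread('pics/s9.png');cv2.imwrite('pics/s9c.png',cv2.resize(a[270:410,260:440],None,fx=4,fy=4,interpolation=2))
E
```

```text
clk 47.2 pos [ 458.5 -416.8  231.9] phi 20.1 zax [-0.     0.001 -1.   ] grip 92.6 j7 1.21 F [ 0.9 -0.3  0.1]
N 5 row [-0.017 -0.019  0.919  0.     0.     0.005] dz total units 4.6
```

View pics/s9c.png

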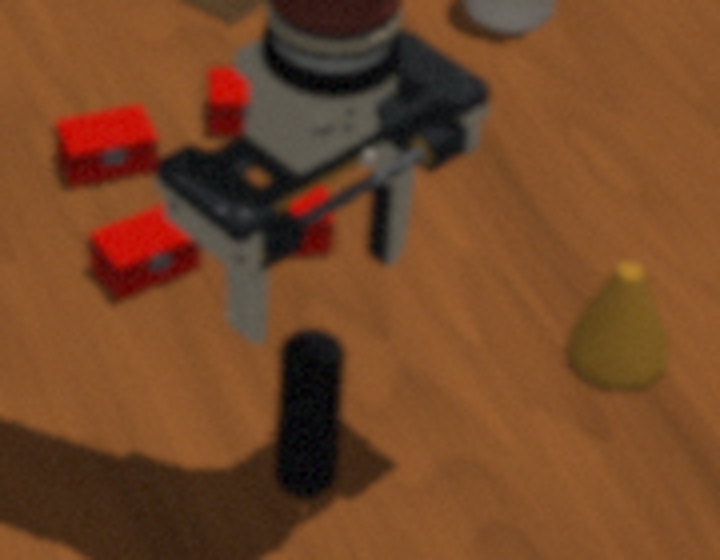

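Call:
jog_arm --pt "-0.02 -0.02 0.92 0 0 0 1" --pt "-0.02 -0.02 0.92 0 0 0 1" --pt "-0.02 -0.02 0.92 0 0 0 1" --pt "0 0 0.92 0 0 0 1" --pt "0 0 0.92 0 0 0 1" --pt "0 0 0 0 0 0 -1" --pt "0 0 0 0 0 0 -1" --pt "0 0 0 0 0 0 -1" --pt "0 0 0 0 0 0 -1" --pt "0 0 0 0 0 0 -1"

```text
clock: 48.52
position: [0.4575, -0.4195, 0.141]
ee_rot: [1.801, 2.573, -0.0]
wrist_force: [-0.0, -0.8, -0.4]
grip_width: 0.0475
```

Call:
jog_arm --pt "0 0 0 0 0 0 -1" --pt "0 0 0 0 0 0 -1" --pt "0 0 -0.5 0 0 0 -1" --pt "0 0 -1 0 0 0 -1" --pt "0 0 -1 0 0 0 -1" --pt "0 0 -1 0 0 0 -1" --pt "0 0 -1 0 0 0 -1" --pt "0 0 -1 0 0 0 -1" --pt "0 0 -1 0 0 0 -1"

```text
clock: 49.65
position: [0.4571, -0.4192, 0.2716]
ee_rot: [-1.801, -2.573, 0.0]
wrist_force: [-0.0, 0.2, -1.3]
grip_width: 0.038
```

```bash
W=1 python3 plan.py 511.8 373.4 275 29.5;python3 - <<'E'
from meas import *
d=snap('top','t9.png');w=cloud(d);hsv,red,white=masks(d)
for m in comps(red,60): print('case',topfit(d,w,m,.032))
for m in comps(white&(w[...,2]<.05)&(w[...,0]>.4),100): print('tag',topfit(d,w,m,.01))
E
```

```text
clk 49.6 pos [ 457.1 -419.2  271.6] phi 20.0 zax [-0.  0. -1.] grip 38.0 j7 1.20 F [-0.   0.2 -1.3]
N 35 row [ 0.998  0.543 -0.005  0.     0.    -0.068] dz total units -0.17
case (549.2623901367188, -90.44928741455078, 60.31027603149414, 38.19514465332031, -17.522567749023438, np.int64(180))
case (522.933837890625, -216.04583740234375, 63.19357681274414, 39.8905029296875, -11.962944030761719, np.int64(382))
case (438.0386047363281, -103.74832916259766, 62.192222595214844, 39.95505905151367, -2.501678466796875, np.int64(377))
case (426.7637939453125, -213.27291870117188, 63.532020568847656, 40.695552825927734, 10.944128036499023, np.int64(399))
tag (795.1862182617188, 258.02801513671875, 97.18864440917969, 13.183743476867676, 17.199594497680664, np.int64(177))
tag (675.177490234375, 243.2745361328125, 59.26801681518555, 38.93272018432617, -72.73600196838379, np.int64(146))
tag (608.0455932617188, -146.6309051513672, 109.51366424560547, 39.198116302490234, -8.915290832519531, np.int64(514))
```

Call:
jog_arm --pt "0.998 0.543 0 0 0 -0.068 -1" --pt "0.998 0.543 0 0 0 -0.068 -1" --pt "0.998 0.543 0 0 0 -0.068 -1" --pt "0.998 0.543 0 0 0 -0.068 -1" --pt "0.998 0.543 0 0 0 -0.068 -1" --pt "0.998 0.543 0 0 0 -0.068 -1" --pt "0.998 0.543 0 0 0 -0.068 -1" --pt "0.998 0.543 0 0 0 -0.068 -1" --pt "0.998 0.543 0 0 0 -0.068 -1" --pt "0.998 0.543 0 0 0 -0.068 -1"

```text
clock: 50.95
position: [0.4862, -0.1921, 0.2705]
ee_rot: [-1.738, -2.617, -0.0]
wrist_force: [0.1, 0.3, -0.1]
grip_width: 0.0375
```

Call:
jog_arm --pt "0.998 0.543 0 0 0 -0.068 -1" --pt "0.998 0.543 0 0 0 -0.068 -1" --pt "0.998 0.543 0 0 0 -0.068 -1" --pt "0.998 0.543 0 0 0 -0.068 -1" --pt "0.998 0.543 0 0 0 -0.068 -1" --pt "0.998 0.543 0 0 0 -0.068 -1" --pt "0.998 0.543 0 0 0 -0.068 -1" --pt "0.998 0.543 0 0 0 -0.068 -1" --pt "0.998 0.543 0 0 0 -0.068 -1" --pt "0.998 0.543 0 0 0 -0.068 -1"

```text
clock: 52.2
position: [0.5038, 0.0342, 0.2705]
ee_rot: [-1.676, -2.657, 0.0]
wrist_force: [1.1, 0.1, -0.5]
grip_width: 0.0378
```

Call:
jog_arm --pt "0.998 0.543 0 0 0 -0.068 -1" --pt "0.998 0.543 0 0 0 -0.068 -1" --pt "0.998 0.543 0 0 0 -0.068 -1" --pt "0.998 0.543 0 0 0 -0.068 -1" --pt "0.998 0.543 0 0 0 -0.068 -1" --pt "0.998 0.543 0 0 0 -0.068 -1" --pt "0.998 0.543 0 0 0 -0.068 -1" --pt "0.998 0.543 0 0 0 -0.068 -1" --pt "0.998 0.543 0 0 0 -0.068 -1" --pt "0.998 0.543 0 0 0 -0.068 -1"

```text
clock: 53.45
position: [0.5118, 0.261, 0.2705]
ee_rot: [1.613, 2.696, -0.0]
wrist_force: [1.0, 0.4, -1.8]
grip_width: 0.0377
```

Call:
jog_arm --pt "0.998 0.543 0 0 0 -0.068 -1" --pt "0.998 0.543 0 0 0 -0.068 -1" --pt "0.998 0.543 0 0 0 -0.068 -1" --pt "0.998 0.543 0 0 0 -0.068 -1" --pt "0.998 0.543 0 0 0 -0.068 -1" --pt "0 0 0 0 0 0 -1" --pt "0 0 0 0 0 0 -1"

```text
clock: 54.32
position: [0.5117, 0.3722, 0.2704]
ee_rot: [1.583, 2.713, -0.002]
wrist_force: [0.5, -0.8, -0.2]
grip_width: 0.0375
```

```bash
W=1 python3 plan.py 511.8 373.4 151 29.5
```

```text
clk 54.3 pos [511.7 372.2 270.4] phi 29.5 zax [-0.    -0.002 -1.   ] grip 37.5 j7 -0.05 F [ 0.5 -0.8 -0.2]
N 6 row [ 0.009  0.006  0.995  0.     0.    -0.   ] dz total units 5.97
```

Call:
jog_arm --pt "0.02 0 1 0 0 0 -1" --pt "0 0 1 0 0 0 -1" --pt "0 0 1 0 0 0 -1" --pt "0 0 1 0 0 0 -1" --pt "0 0 1 0 0 0 -1" --pt "0 0 0.4 0 0 0 -1" --pt "0 0 0.25 0 0 0 -1" --pt "0 0 0.2 0 0 0 -1" --pt "0 0 0 0 0 0 -1"

```text
clock: 55.45
position: [0.5113, 0.3735, 0.1538]
ee_rot: [1.582, 2.714, 0.0]
wrist_force: [0.3, -0.2, -1.3]
grip_width: 0.038
```

Call:
jog_arm --pt "0 0 0.13 0 0 0 -1" --pt "0 0 0 0 0 0 -0.1" --pt "0 0 0 0 0 0 0.4" --pt "0 0 0 0 0 0 0.6" --pt "0 0 -0.3 0 0 0 0.6" --pt "0 0 -1 0 0 0 0.6" --pt "0 0 -1 0 0 0 1" --pt "0 0 -1 0 0 0 1" --pt "0 0 -1 0 0 0 1"

```text
clock: 56.58
position: [0.5113, 0.3735, 0.2382]
ee_rot: [1.582, 2.714, 0.001]
wrist_force: [-0.6, 0.5, -0.3]
grip_width: 0.0925
```

```bash
W=1 python3 plan.py 438 -103.7 200 88
python3 - <<'E'
from h import *
snap('side','s10.png')
a=cv2.imread('pics/s10.png');cv2.imwrite('pics/s10c.png',cv2.resize(a[170:400,210:440],None,fx=3,fy=3,interpolation=2)[:600])
E
```

```text
clk 56.6 pos [511.3 373.5 238.2] phi 29.5 zax [ 0.001  0.    -1.   ] grip 92.5 j7 -0.05 F [-0.6  0.5 -0.3]
N 24 row [-0.423 -0.962  0.079  0.     0.    -0.609] dz total units 1.91
```

View pics/s10c.png

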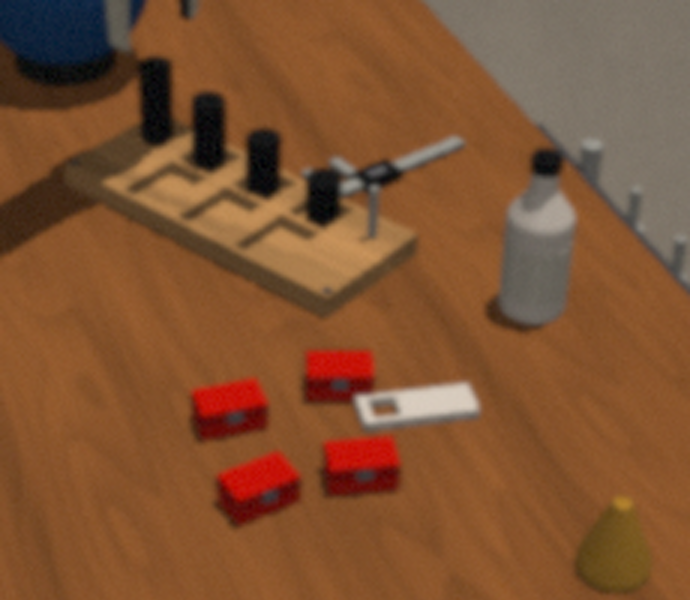

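Call:
jog_arm --pt "-0.423 -0.962 0 0 0 -0.609 1" --pt "-0.423 -0.962 0 0 0 -0.609 1" --pt "-0.423 -0.962 0 0 0 -0.609 1" --pt "-0.423 -0.962 0 0 0 -0.609 1" --pt "-0.423 -0.962 0 0 0 -0.609 1" --pt "-0.423 -0.962 0 0 0 -0.609 1" --pt "-0.423 -0.962 0 0 0 -0.609 1" --pt "-0.423 -0.962 0 0 0 -0.609 1" --pt "-0.423 -0.962 0 0 0 -0.609 1" --pt "-0.423 -0.962 0 0 0 -0.609 1"

```text
clock: 57.88
position: [0.4204, 0.185, 0.2371]
ee_rot: [0.971, 2.987, 0.0]
wrist_force: [0.6, -0.0, 0.3]
grip_width: 0.0931
```

```bash
W=1 python3 plan.py 438 -103.7 170 87.5
```

```text
clk 57.9 pos [420.4 185.  237.1] phi 54.0 zax [ 0.001  0.    -1.   ] grip 93.1 j7 0.50 F [ 0.6 -0.   0.3]
N 14 row [-0.425 -0.958  0.24   0.     0.    -0.598] dz total units 3.35
```

Call:
jog_arm --pt "-1 -0.76 0 0 0 -0.5 1" --pt "-1 -0.76 0 0 0 -0.5 1" --pt "-1 -0.8 0 0 0 -0.5 1" --pt "-1 -0.8 0 0 0 -0.5 1" --pt "-1 -0.8 0 0 0 -0.5 1" --pt "-0.9 -0.9 0 0 0 -0.5 1" --pt "-0.9 -0.9 0 0 0 -0.5 1" --pt "-0.8 -0.9 0 0 0 -0.5 1"

```text
clock: 58.88
position: [0.4894, -0.0053, 0.237]
ee_rot: [0.547, 3.093, 0.0]
wrist_force: [0.9, 0.2, -0.4]
grip_width: 0.0931
```

```bash
W=1 python3 plan.py 438 -103.7 170 87.5
```

```text
clk 58.9 pos [489.4  -5.3 237. ] phi 69.9 zax [ 0.001 -0.    -1.   ] grip 93.1 j7 1.16 F [ 0.9  0.2 -0.4]
N 6 row [ 0.238 -0.897  0.559  0.     0.    -0.731] dz total units 3.35
```

Call:
jog_arm --pt "0.238 -0.897 0.5 0 0 -0.731 1" --pt "0.238 -0.897 0.5 0 0 -0.731 1" --pt "0.238 -0.897 0.5 0 0 -0.731 1" --pt "0.238 -0.897 0.5 0 0 -0.731 1" --pt "0.238 -0.897 0.5 0 0 -0.731 1" --pt "0.238 -0.897 0.5 0 0 -0.731 1" --pt "0 0 0 0 0 0 1" --pt "0 0 0 0 0 0 1"

```text
clock: 59.88
position: [0.4381, -0.102, 0.1773]
ee_rot: [0.07, 3.14, 0.001]
wrist_force: [-0.7, 0.1, 0.2]
grip_width: 0.0933
```

```bash
W=1 python3 plan.py 438 -103.7 101 87.5
```

```text
clk 59.9 pos [ 438.1 -102.   177.3] phi 87.4 zax [ 0.001  0.    -1.   ] grip 93.3 j7 1.58 F [-0.7  0.1  0.2]
N 4 row [ 0.001 -0.021  0.954  0.     0.    -0.004] dz total units 3.82
```

Call:
jog_arm --pt "0 -0.02 0.95 0 0 0 1" --pt "0 -0.02 0.95 0 0 0 1" --pt "0 0 0.95 0 0 0 1" --pt "0 0 0.95 0 0 0 0" --pt "0 0 0 0 0 0 -1" --pt "0 0 0 0 0 0 -1" --pt "0 0 0 0 0 0 -1" --pt "0 0 0 0 0 0 -1" --pt "0 0 0 0 0 0 -1"

```text
clock: 61.0
position: [0.4377, -0.1034, 0.1014]
ee_rot: [0.07, 3.14, -0.0]
wrist_force: [0.5, 0.6, 3.3]
grip_width: 0.0398
```

```bash
W=1 python3 plan.py 450 338.4 215 119.5
```

```text
clk 61.0 pos [ 437.7 -103.4  101.4] phi 87.4 zax [ 0.001 -0.    -1.   ] grip 39.8 j7 1.55 F [0.5 0.6 3.3]
N 22 row [-0.252  0.986 -0.258  0.     0.    -0.364] dz total units -5.68
```

Call:
jog_arm --pt "0 0 -0.5 0 0 0 -1" --pt "0 0 -1 0 0 0 -1" --pt "0 0 -1 0 0 0 -1" --pt "0 0 -1 0 0 0 -1" --pt "0 0 -1 0 0 0 -1" --pt "0 0 -1 0 0 0 -1"

```text
clock: 61.75
position: [0.4372, -0.1035, 0.2121]
ee_rot: [0.07, 3.141, -0.0]
wrist_force: [0.2, 0.2, -0.7]
grip_width: 0.0398
```

```bash
W=1 python3 plan.py 450 338.4 215 119.5
python3 - <<'E'
from h import *
snap('side','s11.png')
a=cv2.imread('pics/s11.png');cv2.imwrite('pics/s11c.png',cv2.resize(a[200:400,210:440],None,fx=3,fy=3,interpolation=2)[:600])
E
```

```text
clk 61.8 pos [ 437.2 -103.5  212.1] phi 87.4 zax [ 0. -0. -1.] grip 39.8 j7 1.59 F [ 0.2  0.2 -0.7]
N 22 row [-0.253  0.986 -0.006  0.     0.    -0.364] dz total units -0.14
```

View pics/s11c.png

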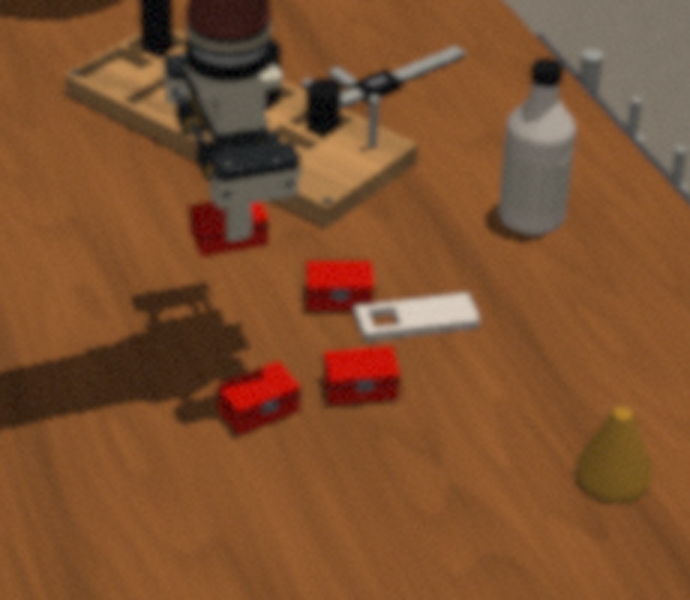

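Call:
jog_arm --pt "-0.253 0.986 0 0 0 -0.364 -1" --pt "-0.253 0.986 0 0 0 -0.364 -1" --pt "-0.253 0.986 0 0 0 -0.364 -1" --pt "-0.253 0.986 0 0 0 -0.364 -1" --pt "-0.253 0.986 0 0 0 -0.364 -1" --pt "-0.253 0.986 0 0 0 -0.364 -1" --pt "-0.253 0.986 0 0 0 -0.364 -1" --pt "-0.253 0.986 0 0 0 -0.364 -1" --pt "-0.253 0.986 0 0 0 -0.364 -1" --pt "-0.253 0.986 0 0 0 -0.364 -1"

```text
clock: 63.05
position: [0.4739, 0.0968, 0.2108]
ee_rot: [0.33, -3.124, 0.0]
wrist_force: [0.4, -0.2, -1.0]
grip_width: 0.0397
```

Call:
jog_arm --pt "-0.253 0.986 0 0 0 -0.364 -1" --pt "-0.253 0.986 0 0 0 -0.364 -1" --pt "-0.253 0.986 0 0 0 -0.364 -1" --pt "-0.253 0.986 0 0 0 -0.364 -1" --pt "-0.253 0.986 0 0 0 -0.364 -1" --pt "-0.253 0.986 0 0 0 -0.364 -1" --pt "-0.253 0.986 0 0 0 -0.364 -1" --pt "-0.253 0.986 0 0 0 -0.364 -1" --pt "-0.253 0.986 0 0 0 -0.364 -1" --pt "-0.253 0.986 0 0 0 -0.364 -1"

```text
clock: 64.3
position: [0.4591, 0.3, 0.2109]
ee_rot: [0.724, -3.057, 0.0]
wrist_force: [0.2, -0.5, -1.1]
grip_width: 0.0395
```

Call:
jog_arm --pt "-0.253 0.986 0 0 0 -0.364 -1" --pt "-0.253 0.986 0 0 0 -0.364 -1" --pt "0 0 0 0 0 0 -1" --pt "0 0 0 0 0 0 -1"

```text
clock: 64.8
position: [0.4505, 0.3376, 0.2108]
ee_rot: [0.798, -3.038, 0.002]
wrist_force: [0.7, 0.7, -0.1]
grip_width: 0.0399
```

```bash
W=1 python3 plan.py 450 338.4 113 119.5
```

```text
clk 64.8 pos [450.5 337.6 210.8] phi 119.4 zax [-0.    -0.001 -1.   ] grip 39.9 j7 1.20 F [ 0.7  0.7 -0.1]
N 5 row [ 0.001  0.009  0.978  0.     0.    -0.003] dz total units 4.89
```

Call:
jog_arm --pt "0 0.02 1 0 0 0 -1" --pt "0 0 1 0 0 0 -1" --pt "0 0 1 0 0 0 -1" --pt "0 0 0.8 0 0 0 -1" --pt "0 0 0.4 0 0 0 -1" --pt "0 0 0.25 0 0 0 -1" --pt "0 0 0.2 0 0 0 -1" --pt "0 0 0.1 0 0 0 -1" --pt "0 0 0 0 0 0 -1"

```text
clock: 65.92
position: [0.4501, 0.3389, 0.1161]
ee_rot: [-0.799, 3.038, 0.0]
wrist_force: [-0.0, -0.3, -1.0]
grip_width: 0.0396
```

Call:
jog_arm --pt "0 0 0.16 0 0 0 -1" --pt "0 0 0 0 0 0 -1" --pt "0 0 0 0 0 0 0.1" --pt "0 0 0 0 0 0 0.15" --pt "0 0 -0.3 0 0 0 0.15" --pt "0 0 -1 0 0 0 0.2" --pt "0 0 -1 0 0 0 1" --pt "0 0 -1 0 0 0 1" --pt "0 0 -1 0 0 0 1" --pt "0 0 -0.5 0 0 0 1"

```text
clock: 67.18
position: [0.4504, 0.3391, 0.2102]
ee_rot: [-0.799, 3.036, 0.001]
wrist_force: [-0.0, 0.1, 0.2]
grip_width: 0.0902
```

```bash
W=1 python3 plan.py 426.8 -213.3 185 101
python3 - <<'E'
from meas import *
d=snap('side','s12.png')
a=cv2.imread('pics/s12.png');cv2.imwrite('pics/s12c.png',cv2.resize(a[170:300,210:380],None,fx=4,fy=4,interpolation=2)[:600])
E
```

```text
clk 67.2 pos [450.4 339.1 210.2] phi 119.5 zax [ 0.002  0.001 -1.   ] grip 90.2 j7 1.20 F [-0.   0.1  0.2]
N 26 row [ 0.418 -0.983  0.048  0.     0.     0.178] dz total units 1.26
```

View pics/s12c.png

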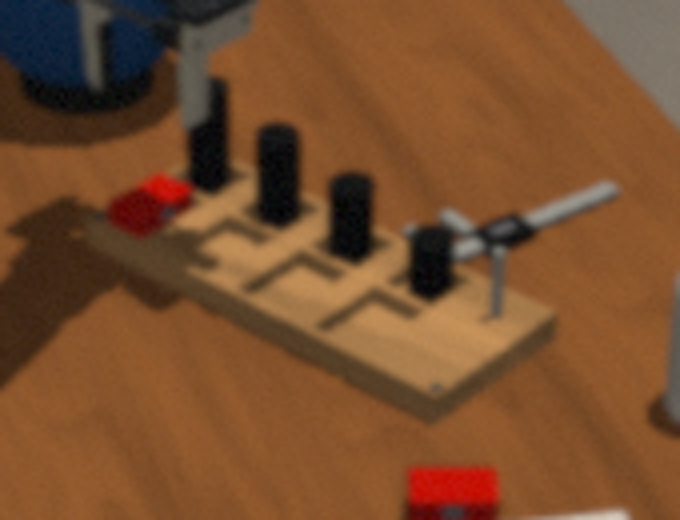

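Call:
jog_arm --pt "0.418 -0.983 0 0 0 0.178 1" --pt "0.418 -0.983 0 0 0 0.178 1" --pt "0.418 -0.983 0 0 0 0.178 1" --pt "0.418 -0.983 0 0 0 0.178 1" --pt "0.418 -0.983 0 0 0 0.178 1" --pt "0.418 -0.983 0 0 0 0.178 1" --pt "0.418 -0.983 0 0 0 0.178 1" --pt "0.418 -0.983 0 0 0 0.178 1" --pt "0.418 -0.983 0 0 0 0.178 1" --pt "0.418 -0.983 0 0 0 0.178 1"

```text
clock: 68.47
position: [0.4621, 0.1241, 0.2088]
ee_rot: [-0.607, 3.082, -0.0]
wrist_force: [0.6, -0.4, -0.4]
grip_width: 0.0927
```

Call:
jog_arm --pt "0.418 -0.983 0 0 0 0.178 1" --pt "0.418 -0.983 0 0 0 0.178 1" --pt "0.418 -0.983 0 0 0 0.178 1" --pt "0.418 -0.983 0 0 0 0.178 1" --pt "0.418 -0.983 0 0 0 0.178 1" --pt "0.418 -0.983 0 0 0 0.178 1" --pt "0.418 -0.983 0 0 0 0.178 1" --pt "0.418 -0.983 0 0 0 0.178 1" --pt "0.418 -0.983 0 0 0 0.178 1" --pt "0.418 -0.983 0 0 0 0.178 1"

```text
clock: 69.72
position: [0.4472, -0.0887, 0.2088]
ee_rot: [-0.415, 3.114, -0.0]
wrist_force: [-0.3, 0.2, 0.7]
grip_width: 0.0927
```

```bash
W=1 python3 plan.py 426.8 -213.3 165 101;python3 - <<'E'
from meas import *
d=snap('top','t12.png');w=cloud(d);hsv,red,white=masks(d)
for m in comps(red,60): print('case',topfit(d,w,m,.032) if np.nanmedian(w[m][:,1])<.1 else topfit(d,w,m,.042))
E
```

```text
clk 69.7 pos [447.2 -88.7 208.8] phi 105.2 zax [ 0. -0. -1.] grip 92.7 j7 1.79 F [-0.3  0.2  0.7]
N 6 row [ 0.407 -0.971  0.365  0.     0.     0.174] dz total units 2.19
case (534.9303588867188, -98.91106414794922, 50.207969665527344, 25.679513931274414, -42.586456298828125, np.int64(101))
case (528.0457763671875, -217.06802368164062, 52.767879486083984, 40.009761810302734, -11.962944030761719, np.int64(226))
case (454.3081970214844, 348.392822265625, 41.443294525146484, 19.732860565185547, 29.35137176513672, np.int64(76))
```

Call:
jog_arm --pt "0.407 -0.971 0.3 0 0 0.174 1" --pt "0.407 -0.971 0.3 0 0 0.174 1" --pt "0.407 -0.971 0.3 0 0 0.174 1" --pt "0.407 -0.971 0.3 0 0 0.174 1" --pt "0.407 -0.971 0.3 0 0 0.174 1" --pt "0.407 -0.971 0.3 0 0 0.174 1" --pt "0 0 0 0 0 0 1" --pt "0 0 0 0 0 0 1"

```text
clock: 70.78
position: [0.4276, -0.2111, 0.173]
ee_rot: [-0.305, 3.126, 0.001]
wrist_force: [0.5, 0.7, -0.1]
grip_width: 0.0929
```

```bash
W=1 python3 plan.py 426.8 -213.3 101 101;python3 - <<'E'
from meas import *
d=snap('side','s13.png');w=cloud(d);hsv,red,white=masks(d)
for m in comps(red,60): print('case',topfit(d,w,m,.032,.006))
a=cv2.imread('pics/s13.png');cv2.imwrite('pics/s13c.png',cv2.resize(a[240:360,240:400],None,fx=4,fy=4,interpolation=2)[:600])
E
```

```text
clk 70.8 pos [ 427.6 -211.1  173. ] phi 101.1 zax [ 0.     0.001 -1.   ] grip 92.9 j7 1.97 F [ 0.5  0.7 -0.1]
N 4 row [ 0.016 -0.026  0.899  0.     0.     0.008] dz total units 3.6
case (439.80023193359375, 326.28265380859375, 0.0, 0.0, 0.0, np.int64(15))
case (569.71923828125, -101.65489959716797, 41.389217376708984, 16.894649505615234, 67.77774047851562, np.int64(54))
case (520.6491088867188, -217.90126037597656, 64.5840072631836, 43.49524688720703, -12.483116149902344, np.int64(248))
case (438.6500244140625, -211.7162628173828, 45.318058013916016, 34.33075714111328, -68.0724048614502, np.int64(120))
```

View pics/s13c.png

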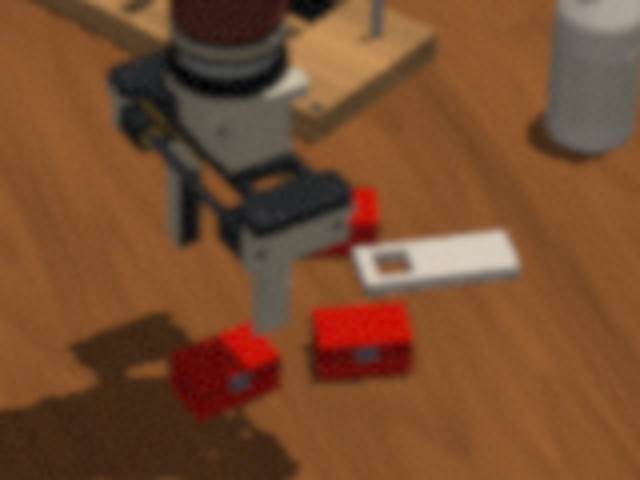

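Case B is in place under the gripper. Descend and grip.

Call:
jog_arm --pt "0.02 -0.03 0.9 0 0 0 1" --pt "0.02 -0.03 0.9 0 0 0 1" --pt "0 0 0.9 0 0 0 1" --pt "0 0 0.9 0 0 0 0" --pt "0 0 0 0 0 0 -1" --pt "0 0 0 0 0 0 -1" --pt "0 0 0 0 0 0 -1" --pt "0 0 0 0 0 0 -1" --pt "0 0 0 0 0 0 -1"

```text
clock: 71.95
position: [0.4269, -0.2133, 0.1011]
ee_rot: [-0.303, 3.127, -0.0]
wrist_force: [-0.3, 0.7, 2.2]
grip_width: 0.04
```

Call:
jog_arm --pt "0 0 -0.5 0 0 0 -1" --pt "0 0 -1 0 0 0 -1" --pt "0 0 -1 0 0 0 -1" --pt "0 0 -1 0 0 0 -1" --pt "0 0 -1 0 0 0 -1" --pt "0 0 -1 0 0 0 -1"

```text
clock: 72.7
position: [0.4266, -0.2134, 0.2119]
ee_rot: [0.303, -3.127, 0.0]
wrist_force: [0.9, -0.8, -0.3]
grip_width: 0.0398
```

```bash
W=1 python3 plan.py 489.4 268.8 215 119.5
```

```text
clk 72.7 pos [ 426.6 -213.4  211.9] phi 101.1 zax [ 0. -0. -1.] grip 39.8 j7 2.00 F [ 0.9 -0.8 -0.3]
N 22 row [-0.509  0.986 -0.007  0.     0.    -0.21 ] dz total units -0.15
```

Call:
jog_arm --pt "-0.509 0.986 0 0 0 -0.21 -1" --pt "-0.509 0.986 0 0 0 -0.21 -1" --pt "-0.509 0.986 0 0 0 -0.21 -1" --pt "-0.509 0.986 0 0 0 -0.21 -1" --pt "-0.509 0.986 0 0 0 -0.21 -1" --pt "-0.509 0.986 0 0 0 -0.21 -1" --pt "-0.509 0.986 0 0 0 -0.21 -1" --pt "-0.509 0.986 0 0 0 -0.21 -1" --pt "-0.509 0.986 0 0 0 -0.21 -1" --pt "-0.509 0.986 0 0 0 -0.21 -1"

```text
clock: 73.95
position: [0.4746, 0.0037, 0.2112]
ee_rot: [-0.532, 3.096, -0.0]
wrist_force: [-0.0, -0.1, -0.9]
grip_width: 0.0395
```

Call:
jog_arm --pt "-0.509 0.986 0 0 0 -0.21 -1" --pt "-0.509 0.986 0 0 0 -0.21 -1" --pt "-0.509 0.986 0 0 0 -0.21 -1" --pt "-0.509 0.986 0 0 0 -0.21 -1" --pt "-0.509 0.986 0 0 0 -0.21 -1" --pt "-0.509 0.986 0 0 0 -0.21 -1" --pt "-0.509 0.986 0 0 0 -0.21 -1" --pt "-0.509 0.986 0 0 0 -0.21 -1" --pt "-0.509 0.986 0 0 0 -0.21 -1" --pt "-0.509 0.986 0 0 0 -0.21 -1"

```text
clock: 75.2
position: [0.4902, 0.2247, 0.2112]
ee_rot: [0.757, -3.049, 0.0]
wrist_force: [-0.7, -0.1, -0.8]
grip_width: 0.0396
```

Call:
jog_arm --pt "-0.509 0.986 0 0 0 -0.21 -1" --pt "-0.509 0.986 0 0 0 -0.21 -1" --pt "0 0 0 0 0 0 -1" --pt "0 0 0 0 0 0 -1"

```text
clock: 75.7
position: [0.4897, 0.2677, 0.2106]
ee_rot: [0.8, -3.037, 0.002]
wrist_force: [1.1, 0.5, -0.8]
grip_width: 0.0398
```

```bash
W=1 python3 plan.py 489.4 268.8 113 119.5
```

```text
clk 75.7 pos [489.7 267.7 210.6] phi 119.5 zax [-0.    -0.002 -1.   ] grip 39.8 j7 1.33 F [ 1.1  0.5 -0.8]
N 5 row [-0.002  0.011  0.976  0.     0.    -0.   ] dz total units 4.88
```

Call:
jog_arm --pt "0 0.02 1 0 0 0 -1" --pt "0 0 1 0 0 0 -1" --pt "0 0 1 0 0 0 -1" --pt "0 0 0.8 0 0 0 -1" --pt "0 0 0.4 0 0 0 -1" --pt "0 0 0.25 0 0 0 -1" --pt "0 0 0.2 0 0 0 -1" --pt "0 0 0.1 0 0 0 -1" --pt "0 0 0 0 0 0 -1"

```text
clock: 76.82
position: [0.4895, 0.2691, 0.1159]
ee_rot: [-0.801, 3.037, 0.0]
wrist_force: [-0.1, -0.2, -1.7]
grip_width: 0.0398
```

Call:
jog_arm --pt "0 0 0.16 0 0 0 -1" --pt "0 0 0 0 0 0 -1" --pt "0 0 0 0 0 0 0.1" --pt "0 0 0 0 0 0 0.15" --pt "0 0 -0.3 0 0 0 0.15" --pt "0 0 -1 0 0 0 0.2" --pt "0 0 -1 0 0 0 1" --pt "0 0 -1 0 0 0 1" --pt "0 0 -1 0 0 0 1" --pt "0 0 -0.5 0 0 0 1"

```text
clock: 78.08
position: [0.4898, 0.2693, 0.21]
ee_rot: [-0.8, 3.036, 0.001]
wrist_force: [-0.1, -0.5, 0.3]
grip_width: 0.0903
```

```bash
W=1 python3 plan.py 523 -216 185 78
python3 - <<'E'
from meas import *
d=snap('side','s14.png')
a=cv2.imread('pics/s14.png');cv2.imwrite('pics/s14c.png',cv2.resize(a[170:370,210:410],None,fx=3,fy=3,interpolation=2)[:600])
d=snap('top','t14.png');w=cloud(d);hsv,red,white=masks(d)
for m in comps(red,60): print('case',topfit(d,w,m,.032) if np.nanmedian(w[m][:,1])<.1 else topfit(d,w,m,.042))
E
```

```text
clk 78.1 pos [489.8 269.3 210. ] phi 119.5 zax [ 0.002  0.001 -1.   ] grip 90.3 j7 1.32 F [-0.1 -0.5  0.3]
N 25 row [ 0.099 -0.989  0.05   0.     0.     0.415] dz total units 1.25
case (530.3670654296875, -92.78643035888672, 51.33050537109375, 30.36253547668457, -61.910831451416016, np.int64(93))
case (522.9428100585938, -215.85122680664062, 63.48019027709961, 39.96586227416992, -12.465248107910156, np.int64(381))
```

View pics/s14c.png

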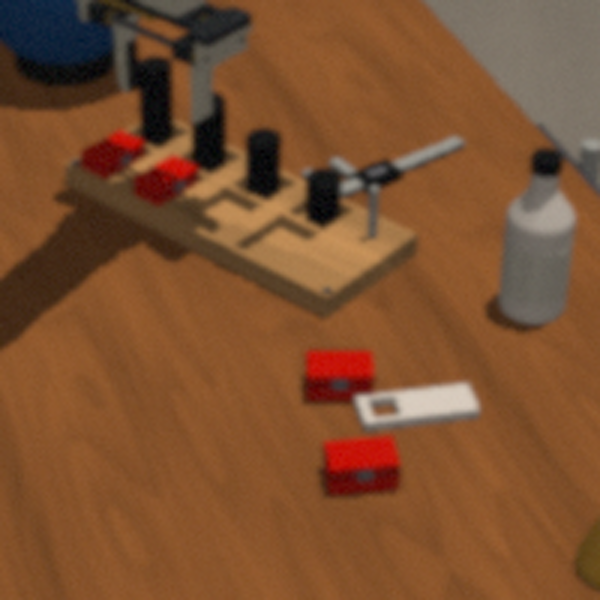

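Call:
jog_arm --pt "0.099 -0.989 0 0 0 0.415 1" --pt "0.099 -0.989 0 0 0 0.415 1" --pt "0.099 -0.989 0 0 0 0.415 1" --pt "0.099 -0.989 0 0 0 0.415 1" --pt "0.099 -0.989 0 0 0 0.415 1" --pt "0.099 -0.989 0 0 0 0.415 1" --pt "0.099 -0.989 0 0 0 0.415 1" --pt "0.099 -0.989 0 0 0 0.415 1" --pt "0.099 -0.989 0 0 0 0.415 1" --pt "0.099 -0.989 0 0 0 0.415 1"

```text
clock: 79.42
position: [0.5454, 0.0776, 0.2086]
ee_rot: [0.351, -3.122, 0.0]
wrist_force: [0.8, -0.3, -0.4]
grip_width: 0.0933
```

Call:
jog_arm --pt "0.099 -0.989 0 0 0 0.415 1" --pt "0.099 -0.989 0 0 0 0.415 1" --pt "0.099 -0.989 0 0 0 0.415 1" --pt "0.099 -0.989 0 0 0 0.415 1" --pt "0.099 -0.989 0 0 0 0.415 1" --pt "0.099 -0.989 0 0 0 0.415 1" --pt "0.099 -0.989 0 0 0 0.415 1" --pt "0.099 -0.989 0 0 0 0.415 1" --pt "0.099 -0.989 0 0 0 0.415 1" --pt "0.099 -0.989 0 0 0 0.415 1"

```text
clock: 80.68
position: [0.5442, -0.1205, 0.2086]
ee_rot: [0.103, 3.14, -0.0]
wrist_force: [0.1, 0.1, -0.5]
grip_width: 0.0933
```

```bash
W=1 python3 plan.py 523 -216 175 78
```

```text
clk 80.7 pos [ 544.2 -120.5  208.6] phi 86.2 zax [ 0. -0. -1.] grip 93.3 j7 1.57 F [ 0.1  0.1 -0.5]
N 5 row [ 0.093 -0.975  0.336  0.     0.     0.412] dz total units 1.68
```

Call:
jog_arm --pt "0.093 -0.975 0.3 0 0 0.412 1" --pt "0.093 -0.975 0.3 0 0 0.412 1" --pt "0.093 -0.975 0.3 0 0 0.412 1" --pt "0.093 -0.975 0.3 0 0 0.412 1" --pt "0.093 -0.975 0.3 0 0 0.412 1" --pt "0 0 0 0 0 0 1" --pt "0 0 0 0 0 0 1"

```text
clock: 81.55
position: [0.5237, -0.214, 0.1786]
ee_rot: [0.324, 3.124, 0.001]
wrist_force: [0.1, -0.1, 0.7]
grip_width: 0.0932
```

```bash
W=1 python3 plan.py 523 -216 101 78
```

```text
clk 81.5 pos [ 523.7 -214.   178.6] phi 78.2 zax [ 0.001  0.001 -1.   ] grip 93.2 j7 1.61 F [ 0.1 -0.1  0.7]
N 4 row [ 0.004 -0.027  0.971  0.     0.     0.01 ] dz total units 3.88
```

Call:
jog_arm --pt "0 -0.03 0.97 0 0 0 1" --pt "0 -0.03 0.97 0 0 0 1" --pt "0 0 0.97 0 0 0 1" --pt "0 0 0.97 0 0 0 0" --pt "0 0 0 0 0 0 -1" --pt "0 0 0 0 0 0 -1" --pt "0 0 0 0 0 0 -1" --pt "0 0 0 0 0 0 -1" --pt "0 0 0 0 0 0 -1"

```text
clock: 82.68
position: [0.5233, -0.2159, 0.1014]
ee_rot: [0.326, 3.124, -0.0]
wrist_force: [-0.7, 0.3, 0.8]
grip_width: 0.0397
```

Call:
jog_arm --pt "0 0 -0.5 0 0 0 -1" --pt "0 0 -1 0 0 0 -1" --pt "0 0 -1 0 0 0 -1" --pt "0 0 -1 0 0 0 -1" --pt "0 0 -1 0 0 0 -1" --pt "0 0 -1 0 0 0 -1"

```text
clock: 83.42
position: [0.523, -0.2159, 0.2122]
ee_rot: [0.326, 3.124, -0.0]
wrist_force: [0.8, -0.1, 0.0]
grip_width: 0.0399
```

```bash
W=1 python3 plan.py 528.7 199.2 215 119.5
```

```text
clk 83.4 pos [ 523.  -215.9  212.2] phi 78.1 zax [ 0. -0. -1.] grip 39.9 j7 1.62 F [ 0.8 -0.1  0. ]
N 21 row [-0.151  0.999 -0.007  0.     0.    -0.493] dz total units -0.14
```

Call:
jog_arm --pt "-0.151 0.999 0 0 0 -0.493 -1" --pt "-0.151 0.999 0 0 0 -0.493 -1" --pt "-0.151 0.999 0 0 0 -0.493 -1" --pt "-0.151 0.999 0 0 0 -0.493 -1" --pt "-0.151 0.999 0 0 0 -0.493 -1" --pt "-0.151 0.999 0 0 0 -0.493 -1" --pt "-0.151 0.999 0 0 0 -0.493 -1" --pt "-0.151 0.999 0 0 0 -0.493 -1" --pt "-0.151 0.999 0 0 0 -0.493 -1" --pt "-0.151 0.999 0 0 0 -0.493 -1"

```text
clock: 84.68
position: [0.5637, -0.0176, 0.211]
ee_rot: [-0.218, 3.134, -0.0]
wrist_force: [0.7, 0.3, -0.6]
grip_width: 0.0396
```

Call:
jog_arm --pt "-0.151 0.999 0 0 0 -0.493 -1" --pt "-0.151 0.999 0 0 0 -0.493 -1" --pt "-0.151 0.999 0 0 0 -0.493 -1" --pt "-0.151 0.999 0 0 0 -0.493 -1" --pt "-0.151 0.999 0 0 0 -0.493 -1" --pt "-0.151 0.999 0 0 0 -0.493 -1" --pt "-0.151 0.999 0 0 0 -0.493 -1" --pt "-0.151 0.999 0 0 0 -0.493 -1" --pt "-0.151 0.999 0 0 0 -0.493 -1" --pt "-0.151 0.999 0 0 0 -0.493 -1"

```text
clock: 85.92
position: [0.5349, 0.1814, 0.2109]
ee_rot: [0.751, -3.05, 0.0]
wrist_force: [1.3, -0.1, 0.1]
grip_width: 0.0399
```

Call:
jog_arm --pt "-0.151 0.999 0 0 0 -0.493 -1" --pt "0 0 0 0 0 0 -1" --pt "0 0 0 0 0 0 -1"

```text
clock: 86.3
position: [0.529, 0.1984, 0.2108]
ee_rot: [0.799, -3.038, 0.002]
wrist_force: [0.4, -0.7, -0.1]
grip_width: 0.0395
```

```bash
W=1 python3 plan.py 528.7 199.2 113 119.5
```

```text
clk 86.3 pos [529.  198.4 210.8] phi 119.5 zax [ 0.    -0.001 -1.   ] grip 39.5 j7 1.46 F [ 0.4 -0.7 -0.1]
N 5 row [-0.001  0.008  0.978  0.     0.    -0.002] dz total units 4.89
```

Call:
jog_arm --pt "0 0.02 1 0 0 0 -1" --pt "0 0 1 0 0 0 -1" --pt "0 0 1 0 0 0 -1" --pt "0 0 0.8 0 0 0 -1" --pt "0 0 0.4 0 0 0 -1" --pt "0 0 0.25 0 0 0 -1" --pt "0 0 0.2 0 0 0 -1" --pt "0 0 0.1 0 0 0 -1" --pt "0 0 0 0 0 0 -1"

```text
clock: 87.42
position: [0.5286, 0.1996, 0.1161]
ee_rot: [-0.8, 3.038, 0.0]
wrist_force: [-0.1, -0.8, 0.3]
grip_width: 0.0396
```

Call:
jog_arm --pt "0 0 0.16 0 0 0 -1" --pt "0 0 0 0 0 0 -1" --pt "0 0 0 0 0 0 0.1" --pt "0 0 0 0 0 0 0.15" --pt "0 0 -0.3 0 0 0 0.15" --pt "0 0 -1 0 0 0 0.2" --pt "0 0 -1 0 0 0 1" --pt "0 0 -1 0 0 0 1" --pt "0 0 -1 0 0 0 1" --pt "0 0 -0.5 0 0 0 1"

```text
clock: 88.68
position: [0.5289, 0.1998, 0.2102]
ee_rot: [-0.8, 3.036, 0.0]
wrist_force: [-0.3, 0.3, 0.4]
grip_width: 0.0905
```

```bash
python3 - <<'E'
from meas import *
d=snap('side','s15.png')
a=cv2.imread('pics/s15.png');cv2.imwrite('pics/s15c.png',cv2.resize(a[170:370,210:410],None,fx=3,fy=3,interpolation=2)[:600])
w=cloud(d);hsv,red,white=masks(d)
for m in comps(red,60): print('case side',topfit(d,w,m,.032,.006))
d=snap('top','t15.png');w=cloud(d);hsv,red,white=masks(d)
for m in comps(red,60): print('case',topfit(d,w,m,.032) if np.nanmedian(w[m][:,1])<.1 else topfit(d,w,m,.042))
for m in comps(white&(w[...,2]<.05)&(w[...,0]>.4),100): print('tag',topfit(d,w,m,.01))
cv2.imwrite('pics/t15c.png',cv2.resize(d['image'][205:345,370:470,::-1],None,fx=5,fy=4,interpolation=2))
E
W=1 python3 plan.py 549.5 -91 185 72
```

```text
case side (434.2318115234375, 318.4496765136719, 8.184415817260742, 2.960658073425293, 45.68475341796875, np.int64(20))
case side (522.7267456054688, 272.0654602050781, 0.0, 0.0, 0.0, np.int64(3))
case side (549.6478271484375, 197.92938232421875, 6.586734294891357, 2.7977612018585205, 42.103057861328125, np.int64(10))
case side (548.353271484375, -94.1549072265625, 63.330875396728516, 40.774696350097656, -19.341041564941406, np.int64(209))
case (545.0980224609375, -87.86357116699219, 50.40544509887695, 39.564327239990234, -15.595756530761719, np.int64(105))
case (449.73699951171875, 349.5304260253906, 50.07365798950195, 15.183767318725586, 23.591279983520508, np.int64(74))
tag (795.1862182617188, 258.02801513671875, 97.18864440917969, 13.183743476867676, 17.199594497680664, np.int64(170))
tag (675.5776977539062, 243.39891052246094, 59.26801681518555, 39.770896911621094, -72.73600196838379, np.int64(153))
tag (608.1447143554688, -146.69073486328125, 109.85116577148438, 39.31879425048828, -9.137420654296875, np.int64(520))
clk 88.8 pos [529.  199.8 209.9] phi 119.5 zax [ 0.002  0.001 -1.   ] grip 92.2 j7 1.46 F [0.7 1.  1.1]
N 15 row [ 0.058 -0.998  0.083  0.     0.     0.792] dz total units 1.25
```

View pics/s15c.png

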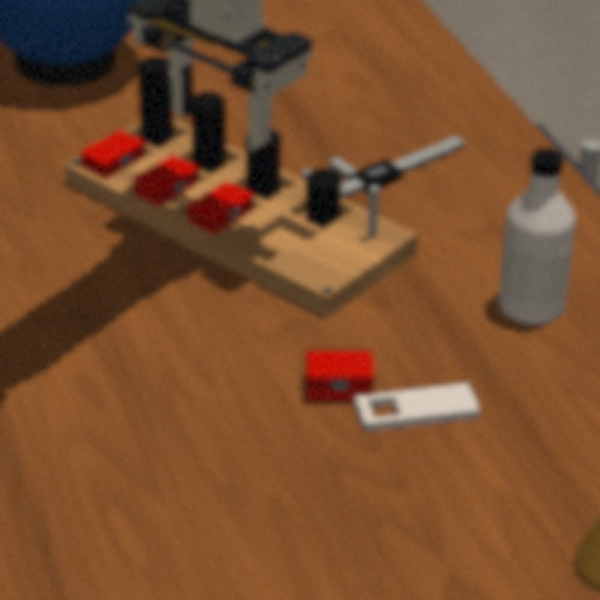

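View pics/t15c.png

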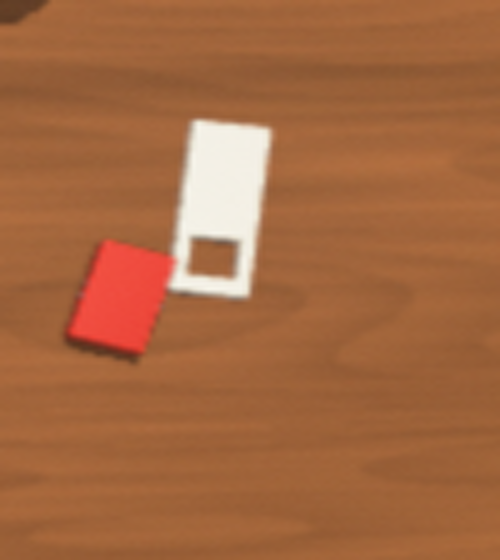

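```bash
W=1 python3 plan.py 550 -91.5 180 71
```

```text
clk 88.8 pos [529.  199.8 209.9] phi 119.5 zax [ 0.002  0.001 -1.   ] grip 92.2 j7 1.46 F [0.7 1.  1.1]
N 16 row [ 0.043 -0.939  0.094  0.     0.     0.758] dz total units 1.5
```

Call:
jog_arm --pt "0.058 -0.998 0 0 0 0.8 1" --pt "0.058 -0.998 0 0 0 0.8 1" --pt "0.058 -0.998 0 0 0 0.8 1" --pt "0.058 -0.998 0 0 0 0.8 1" --pt "0.058 -0.998 0 0 0 0.8 1" --pt "0.058 -0.998 0 0 0 0.8 1" --pt "0.058 -0.998 0 0 0 0.8 1" --pt "0.058 -0.998 0 0 0 0.8 1" --pt "0.058 -0.998 0 0 0 0.8 1" --pt "0.058 -0.998 0 0 0 0.8 1"

```text
clock: 90.02
position: [0.5688, 0.0051, 0.2088]
ee_rot: [-0.074, -3.141, 0.0]
wrist_force: [-0.1, -0.9, -0.7]
grip_width: 0.0931
```

```bash
W=1 python3 plan.py 550 -91.5 180 71
```

```text
clk 90.0 pos [568.8   5.1 208.8] phi 87.3 zax [-0. -0. -1.] grip 93.1 j7 1.36 F [-0.1 -0.9 -0.7]
N 5 row [ 0.031 -0.986  0.288  0.     0.     0.815] dz total units 1.44
```

Call:
jog_arm --pt "0.031 -0.986 0.3 0 0 0.815 1" --pt "0.031 -0.986 0.3 0 0 0.815 1" --pt "0.031 -0.986 0.3 0 0 0.815 1" --pt "0.031 -0.986 0.3 0 0 0.815 1" --pt "0.031 -0.986 0.3 0 0 0.815 1" --pt "0 0 0 0 0 0 1" --pt "0 0 0 0 0 0 1"

```text
clock: 90.9
position: [0.5507, -0.0894, 0.1789]
ee_rot: [0.511, 3.099, 0.002]
wrist_force: [0.3, 0.2, 0.2]
grip_width: 0.0925
```

```bash
W=1 python3 plan.py 550 -91.5 101.5 71
```

```text
clk 90.9 pos [550.7 -89.4 178.9] phi 71.3 zax [ 0.001  0.001 -1.   ] grip 92.5 j7 1.30 F [0.3 0.2 0.2]
N 4 row [ 0.    -0.028  0.967  0.     0.     0.017] dz total units 3.87
```

Call:
jog_arm --pt "0 -0.03 0.97 0 0 0 1" --pt "0 -0.03 0.97 0 0 0 1" --pt "0 0 0.97 0 0 0 1" --pt "0 0 0.95 0 0 0 0" --pt "0 0 0 0 0 0 -1" --pt "0 0 0 0 0 0 -1" --pt "0 0 0 0 0 0 -1" --pt "0 0 0 0 0 0 -1" --pt "0 0 0 0 0 0 -1"

```text
clock: 92.02
position: [0.5503, -0.0911, 0.102]
ee_rot: [0.512, 3.099, 0.001]
wrist_force: [0.2, 0.2, 2.0]
grip_width: 0.0396
```

Call:
jog_arm --pt "0 0 -0.5 0 0 0 -1" --pt "0 0 -1 0 0 0 -1" --pt "0 0 -1 0 0 0 -1" --pt "0 0 -1 0 0 0 -1" --pt "0 0 -1 0 0 0 -1" --pt "0 0 -1 0 0 0 -1"

```text
clock: 92.78
position: [0.5498, -0.0915, 0.2128]
ee_rot: [0.513, 3.099, -0.0]
wrist_force: [0.8, 0.2, 0.6]
grip_width: 0.0394
```

```bash
W=1 python3 plan.py 568.1 129.6 215 119.5;python3 - <<'E'
from meas import *
d=snap('side','s16.png')
a=cv2.imread('pics/s16.png');cv2.imwrite('pics/s16c.png',cv2.resize(a[170:370,210:410],None,fx=3,fy=3,interpolation=2)[:600])
E
```

```text
clk 92.8 pos [549.8 -91.5 212.8] phi 71.2 zax [ 0. -0. -1.] grip 39.4 j7 1.31 F [0.8 0.2 0.6]
N 13 row [-0.126  0.87  -0.008  0.     0.    -0.929] dz total units -0.11
```

View pics/s16c.png

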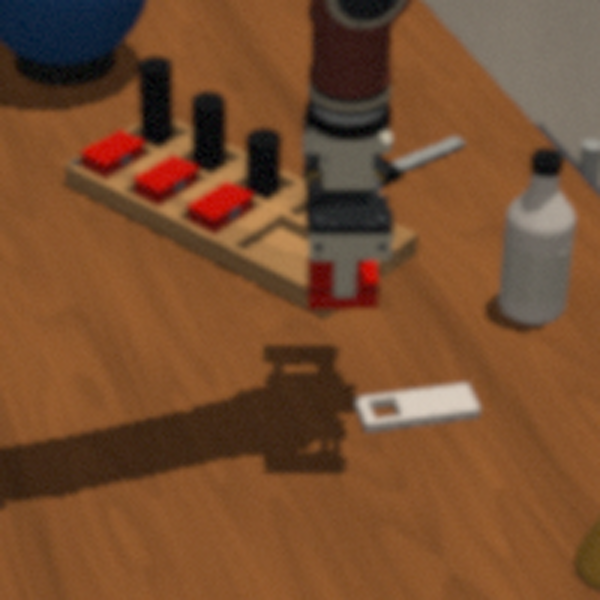

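Call:
jog_arm --pt "-0.126 0.87 0 0 0 -0.929 -1" --pt "-0.126 0.87 0 0 0 -0.929 -1" --pt "-0.126 0.87 0 0 0 -0.929 -1" --pt "-0.126 0.87 0 0 0 -0.929 -1" --pt "-0.126 0.87 0 0 0 -0.929 -1" --pt "-0.126 0.87 0 0 0 -0.929 -1" --pt "-0.126 0.87 0 0 0 -0.929 -1" --pt "-0.126 0.87 0 0 0 -0.929 -1" --pt "-0.126 0.87 0 0 0 -0.929 -1" --pt "-0.126 0.87 0 0 0 -0.929 -1"

```text
clock: 94.08
position: [0.5808, 0.0798, 0.2115]
ee_rot: [0.508, -3.1, 0.0]
wrist_force: [-0.9, -0.4, -0.5]
grip_width: 0.0399
```

Call:
jog_arm --pt "-0.126 0.87 0 0 0 -0.929 -1" --pt "-0.126 0.87 0 0 0 -0.929 -1" --pt "-0.126 0.87 0 0 0 -0.929 -1" --pt "0 0 0 0 0 0 -1" --pt "0 0 0 0 0 0 -1"

```text
clock: 94.7
position: [0.5685, 0.129, 0.2115]
ee_rot: [0.799, -3.038, 0.002]
wrist_force: [0.9, -0.3, -0.7]
grip_width: 0.0397
```

```bash
W=1 python3 plan.py 568.1 129.6 113 119.5
```

```text
clk 94.7 pos [568.5 129.  211.5] phi 119.5 zax [ 0.    -0.001 -1.   ] grip 39.7 j7 1.60 F [ 0.9 -0.3 -0.7]
N 5 row [ 0.001  0.007  0.985  0.     0.    -0.001] dz total units 4.93
```

Call:
jog_arm --pt "0 0.02 1 0 0 0 -1" --pt "0 0 1 0 0 0 -1" --pt "0 0 1 0 0 0 -1" --pt "0 0 0.8 0 0 0 -1" --pt "0 0 0.4 0 0 0 -1" --pt "0 0 0.25 0 0 0 -1" --pt "0 0 0.2 0 0 0 -1" --pt "0 0 0.12 0 0 0 -1" --pt "0 0 0 0 0 0 -1"

```text
clock: 95.82
position: [0.5682, 0.1302, 0.1163]
ee_rot: [-0.801, 3.038, -0.0]
wrist_force: [-0.6, -0.6, -0.6]
grip_width: 0.0398
```

Call:
jog_arm --pt "0 0 0.16 0 0 0 -1" --pt "0 0 0 0 0 0 -1" --pt "0 0 0 0 0 0 0.1" --pt "0 0 0 0 0 0 0.15" --pt "0 0 -0.3 0 0 0 0.15" --pt "0 0 -1 0 0 0 0.2" --pt "0 0 -1 0 0 0 1" --pt "0 0 -1 0 0 0 1" --pt "0 0 -1 0 0 0 1" --pt "0 0 -0.5 0 0 0 1"

```text
clock: 97.08
position: [0.5685, 0.1303, 0.2105]
ee_rot: [-0.8, 3.036, -0.0]
wrist_force: [0.1, 0.2, -0.5]
grip_width: 0.0907
```

```bash
python3 - <<'E'
from meas import *
d=snap('side','s17.png')
a=cv2.imread('pics/s17.png');cv2.imwrite('pics/s17c.png',cv2.resize(a[170:370,210:410],None,fx=3,fy=3,interpolation=2)[:600])
d=snap('top','t17.png');w=cloud(d);hsv,red,white=masks(d)
for m in comps(white&(w[...,2]<.05)&(w[...,0]>.4),100): print('tag',topfit(d,w,m,.01))
cv2.imwrite('pics/t17c.png',cv2.resize(d['image'][190:350,185:450,::-1],None,fx=3,fy=3,interpolation=2))
E
W=1 python3 plan.py 608 -146.7 185 81
```

```text
tag (795.1862182617188, 258.02801513671875, 97.18864440917969, 13.183743476867676, 17.199594497680664, np.int64(176))
tag (675.696533203125, 243.01646423339844, 58.4670524597168, 39.770896911621094, -72.73600196838379, np.int64(150))
tag (608.5410766601562, -147.4107208251953, 109.5491714477539, 39.61569595336914, -7.810142517089844, np.int64(533))
clk 97.2 pos [568.6 130.3 210.2] phi 119.5 zax [ 0.002  0.001 -1.   ] grip 92.3 j7 1.60 F [0.7 0.2 0.3]
N 15 row [ 0.057 -0.949  0.084  0.     0.     0.642] dz total units 1.26
```

View pics/s17c.png

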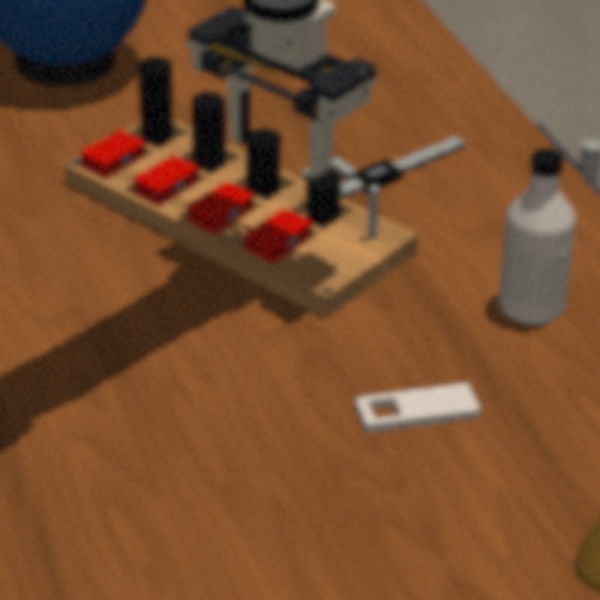

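View pics/t17c.png

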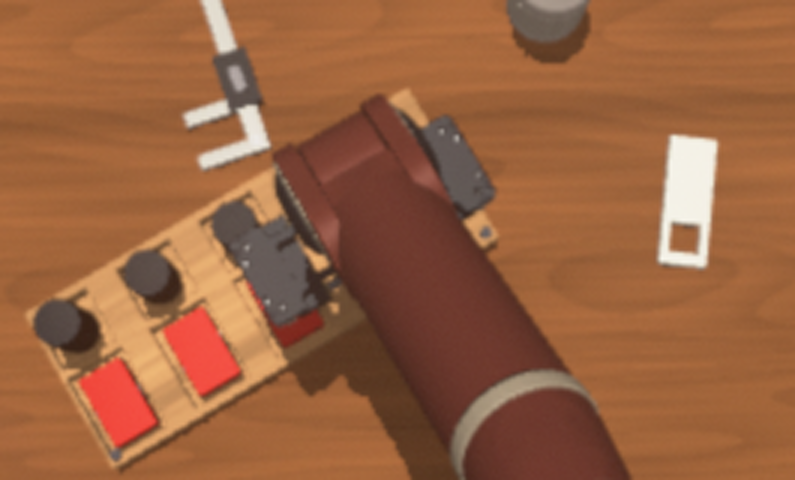

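```bash
W=1 python3 plan.py 608.4 -147.2 160 82
python3 - <<'E'
from meas import *
d=np.load('pics/t17.npz');d={k:d[k] for k in d}
d=np.load('pics/top0.npz');im=d['image'];K=d['camera_matrix'];T=np.linalg.inv(d['T'])
def proj(p):
    q=T[:3,:3]@np.array(p)+T[:3,3];return K[:2,:2]@q[:2]/q[2]+K[:2,2]
print(proj([.6636,.1009,.086]),proj([.6636,.1009,.026]))
h,_,_=0,0,0
print(im[228:248,312:324].sum(2))
E
```

```text
clk 97.2 pos [568.6 130.3 210.2] phi 119.5 zax [ 0.002  0.001 -1.   ] grip 92.3 j7 1.60 F [0.7 0.2 0.3]
N 15 row [ 0.064 -0.949  0.167  0.     0.     0.625] dz total units 2.51
[316.61941212 232.67755389] [316.52283649 236.77538494]
[[438 436 432 425 425 425 429 432 431 434 432 435]
 [437 427 425 426 429 430 433 432 435 435 434 433]
 [429 424 428 434 444 439 432 432 434 433 435 445]
 [426 433 439 463 510 508 449 435 431 439 448 450]
 [428 439 481 557 588 588 526 451 445 452 453 453]
 [430 441 496 588 621 609 543 462 453 454 452 454]
 [432 430 435 484 571 556 449 450 449 454 459 465]
 [429 427 391 332 385 380 358 443 457 464 474 479]
 [435 439 395 267 250 261 334 448 471 478 483 490]
 [444 448 398 268 235 248 333 456 483 488 491 493]
 [453 448 414 308 246 243 289 396 484 490 496 488]
 [449 454 446 385 272 255 272 371 483 493 485 476]
 [457 467 473 420 284 261 275 364 485 483 471 467]
 [472 482 485 436 303 263 272 358 470 478 467 470]
 [489 495 491 479 399 297 293 358 457 470 481 487]
 [495 495 494 493 470 432 419 431 472 482 492 497]
 [496 497 491 486 487 477 468 477 490 495 496 504]
 [493 488 486 487 483 485 489 493 497 501 509 512]
 [491 491 489 486 487 493 494 499 503 514 519 522]
 [498 497 490 488 493 496 503 507 515 522 523 519]]
```

Call:
jog_arm --pt "0.057 -0.949 0 0 0 0.63 1" --pt "0.057 -0.949 0 0 0 0.63 1" --pt "0.057 -0.949 0 0 0 0.63 1" --pt "0.057 -0.949 0 0 0 0.63 1" --pt "0.057 -0.949 0 0 0 0.63 1" --pt "0.057 -0.949 0 0 0 0.63 1" --pt "0.057 -0.949 0 0 0 0.63 1" --pt "0.057 -0.949 0 0 0 0.63 1" --pt "0.057 -0.949 0 0 0 0.63 1" --pt "0.057 -0.949 0 0 0 0.63 1"

```text
clock: 98.42
position: [0.6162, -0.0535, 0.2089]
ee_rot: [0.114, -3.139, 0.0]
wrist_force: [0.1, 0.2, -0.7]
grip_width: 0.0935
```

```bash
W=1 python3 plan.py 608.4 -147.2 160 82
```

```text
clk 98.4 pos [616.2 -53.5 208.9] phi 94.2 zax [-0. -0. -1.] grip 93.5 j7 1.56 F [ 0.1  0.2 -0.7]
N 5 row [ 0.067 -0.94   0.489  0.     0.     0.608] dz total units 2.45
```

Call:
jog_arm --pt "0.067 -0.94 0.4 0 0 0.608 1" --pt "0.067 -0.94 0.4 0 0 0.608 1" --pt "0.067 -0.94 0.4 0 0 0.608 1" --pt "0.067 -0.94 0.4 0 0 0.608 1" --pt "0.067 -0.94 0.4 0 0 0.608 1" --pt "0 0 0.4 0 0 0 1" --pt "0 0 0 0 0 0 1" --pt "0 0 0 0 0 0 1"

```text
clock: 99.42
position: [0.609, -0.1446, 0.1612]
ee_rot: [0.212, 3.134, 0.002]
wrist_force: [0.2, -0.1, 0.5]
grip_width: 0.093
```

```bash
W=1 python3 plan.py 608.4 -147.2 86.5 82;python3 - <<'E'
from meas import *
d=snap('side','s18.png')
a=cv2.imread('pics/s18.png');cv2.imwrite('pics/s18c.png',cv2.resize(a[230:370,260:430],None,fx=4,fy=4,interpolation=2)[:600])
E
```

```text
clk 99.4 pos [ 609.  -144.6  161.2] phi 82.3 zax [ 0.001  0.001 -1.   ] grip 93.0 j7 1.52 F [ 0.2 -0.1  0.5]
N 4 row [ 0.003 -0.033  0.934  0.     0.     0.017] dz total units 3.73
```

View pics/s18c.png

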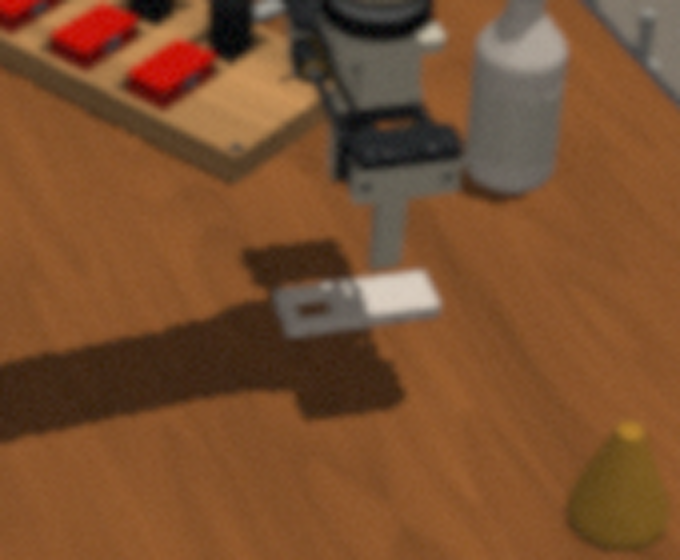

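Call:
jog_arm --pt "0 -0.04 1 0 0 0.03 1" --pt "0 -0.04 1 0 0 0.03 1" --pt "0 -0.04 0.8 0 0 0 1" --pt "0 0 0.5 0 0 0 1" --pt "0 0 0.3 0 0 0 0.5" --pt "0 0 0.1 0 0 0 0.2" --pt "0 0 0 0 0 0 0.2"

```text
clock: 100.35
position: [0.6085, -0.1485, 0.0873]
ee_rot: [0.221, 3.133, -0.0]
wrist_force: [-1.0, -0.6, 0.1]
grip_width: 0.0675
```

Call:
jog_arm --pt "0 0 0.06 0 0 0 -1" --pt "0 0 0 0 0 0 -1" --pt "0 0 0 0 0 0 -1" --pt "0 0 0 0 0 0 -1" --pt "0 0 0 0 0 0 -1" --pt "0 0 0 0 0 0 -1"

```text
clock: 101.1
position: [0.6084, -0.1482, 0.0859]
ee_rot: [0.221, 3.134, 0.0]
wrist_force: [-1.0, 1.0, 1.4]
grip_width: 0.0396
```

Call:
jog_arm --pt "0 0 -0.3 0 0 0 -1" --pt "0 0 -0.7 0 0 0 -1" --pt "0 0 -1 0 0 0 -1" --pt "0 0 -1 0 0 0 -1" --pt "0 0 -1 0 0 0 -1" --pt "0 0 -1 0 0 0 -1" --pt "0 0 -1 0 0 0 -1"

```text
clock: 101.98
position: [0.6082, -0.1487, 0.2074]
ee_rot: [0.222, 3.133, -0.001]
wrist_force: [0.7, 0.5, -0.7]
grip_width: 0.0397
```

```bash
W=1 python3 plan.py 635.8 85.2 205 -60.5;python3 - <<'E'
from meas import *
d=snap('side','s19.png')
a=cv2.imread('pics/s19.png');cv2.imwrite('pics/s19c.png',cv2.resize(a[230:370,260:430],None,fx=4,fy=4,interpolation=2)[:600])
E
```

```text
clk 102.0 pos [ 608.2 -148.7  207.4] phi 81.9 zax [ 0.001 -0.001 -1.   ] grip 39.7 j7 1.53 F [ 0.7  0.5 -0.7]
N 36 row [0.405 0.143 0.003 0.    0.    0.989] dz total units 0.12
```

View pics/s19c.png

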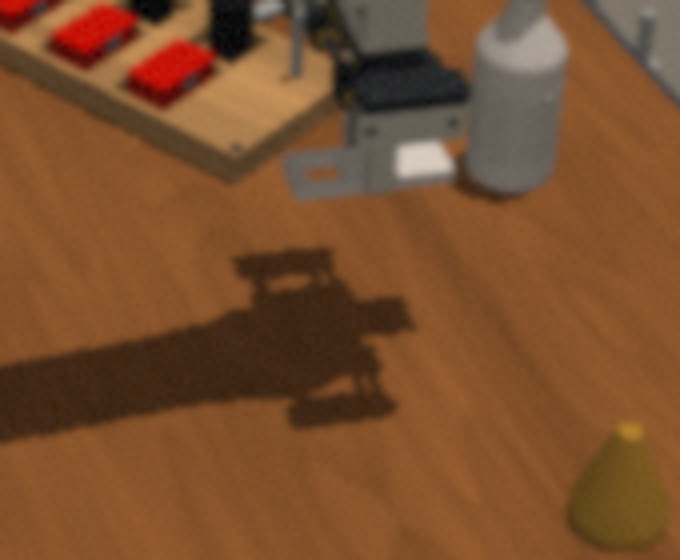

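Call:
jog_arm --pt "0.405 0.143 0 0 0 0.989 -1" --pt "0.405 0.143 0 0 0 0.989 -1" --pt "0.405 0.143 0 0 0 0.989 -1" --pt "0.405 0.143 0 0 0 0.989 -1" --pt "0.405 0.143 0 0 0 0.989 -1" --pt "0.405 0.143 0 0 0 0.989 -1" --pt "0.405 0.143 0 0 0 0.989 -1" --pt "0.405 0.143 0 0 0 0.989 -1" --pt "0.405 0.143 0 0 0 0.989 -1" --pt "0.405 0.143 0 0 0 0.989 -1"

```text
clock: 103.28
position: [0.5488, -0.0884, 0.2061]
ee_rot: [1.272, 2.872, 0.0]
wrist_force: [0.2, -0.8, -0.0]
grip_width: 0.0395
```

Call:
jog_arm --pt "0.405 0.143 0 0 0 0.989 -1" --pt "0.405 0.143 0 0 0 0.989 -1" --pt "0.405 0.143 0 0 0 0.989 -1" --pt "0.405 0.143 0 0 0 0.989 -1" --pt "0.405 0.143 0 0 0 0.989 -1" --pt "0.405 0.143 0 0 0 0.989 -1" --pt "0.405 0.143 0 0 0 0.989 -1" --pt "0.405 0.143 0 0 0 0.989 -1" --pt "0.405 0.143 0 0 0 0.989 -1" --pt "0.405 0.143 0 0 0 0.989 -1"

```text
clock: 104.52
position: [0.5415, -0.0043, 0.2061]
ee_rot: [2.169, 2.273, 0.001]
wrist_force: [-0.7, -0.6, -0.9]
grip_width: 0.0399
```

Call:
jog_arm --pt "0.405 0.143 0 0 0 0.989 -1" --pt "0.405 0.143 0 0 0 0.989 -1" --pt "0.405 0.143 0 0 0 0.989 -1" --pt "0.405 0.143 0 0 0 0.989 -1" --pt "0.405 0.143 0 0 0 0.989 -1" --pt "0.405 0.143 0 0 0 0.989 -1" --pt "0.405 0.143 0 0 0 0.989 -1" --pt "0.405 0.143 0 0 0 0.989 -1" --pt "0.405 0.143 0 0 0 0.989 -1" --pt "0.405 0.143 0 0 0 0.989 -1"

```text
clock: 105.78
position: [0.5892, 0.0652, 0.206]
ee_rot: [-2.809, -1.405, -0.0]
wrist_force: [0.3, -0.4, -0.7]
grip_width: 0.0396
```

```bash
W=1 python3 plan.py 635.8 85.2 205 -60.5
```

```text
clk 105.8 pos [589.2  65.2 206. ] phi -36.9 zax [ 0.  0. -1.] grip 39.6 j7 -0.43 F [ 0.3 -0.4 -0.7]
N 6 row [0.399 0.146 0.008 0.    0.    0.985] dz total units 0.05
```

Call:
jog_arm --pt "0.399 0.146 0 0 0 0.985 -1" --pt "0.399 0.146 0 0 0 0.985 -1" --pt "0.399 0.146 0 0 0 0.985 -1" --pt "0.399 0.146 0 0 0 0.985 -1" --pt "0.399 0.146 0 0 0 0.985 -1" --pt "0.399 0.146 0 0 0 0.985 -1" --pt "0 0 0 0 0 0 -1" --pt "0 0 0 0 0 0 -1"

```text
clock: 106.78
position: [0.6352, 0.0848, 0.2057]
ee_rot: [-3.037, -0.804, 0.001]
wrist_force: [0.3, 0.4, -0.9]
grip_width: 0.0397
```

```bash
W=1 python3 plan.py 635.8 85.2 114 -60.5;python3 - <<'E'
from meas import *
d=snap('side','s20.png')
a=cv2.imread('pics/s20.png');cv2.imwrite('pics/s20c.png',cv2.resize(a[160:290,240:400],None,fx=4.5,fy=4.5,interpolation=2)[:600])
w=cloud(d)
K=d['camera_matrix'];T=np.linalg.inv(d['T'])
def proj(p):
    q=T[:3,:3]@np.array(p)+T[:3,3];v=K[:2,:2]@q[:2]/q[2]+K[:2,2];return (v-[240,160])*4.5
print('post top, and where its axis meets tag level',proj([.6636,.1009,.086]),proj([.6636,.1009,.129]))
E
```

```text
clk 106.8 pos [635.2  84.8 205.7] phi -60.3 zax [-0.001  0.    -1.   ] grip 39.7 j7 -0.80 F [ 0.3  0.4 -0.9]
N 5 row [ 0.007 -0.001  0.917  0.     0.     0.008] dz total units 4.59
post top, and where its axis meets tag level [428.69643462 326.86203737] [431.18242522 273.70001878]
```

View pics/s20c.png

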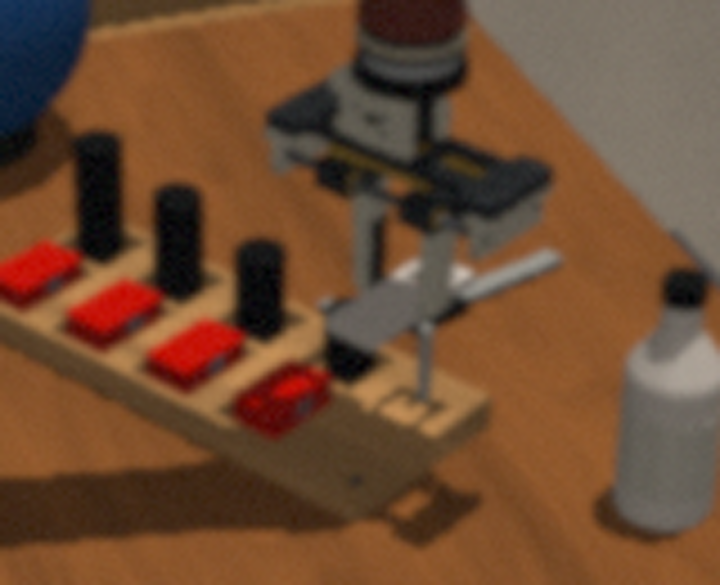

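Call:
jog_arm --pt "0.03 0 0.8 0 0 0.04 -1" --pt "0 0 0.6 0 0 0 -1" --pt "0 0 0.6 0 0 0 -1" --pt "0 0 0.3 0 0 0 -1" --pt "0 0 0 0 0 0 -1"

```text
clock: 107.45
position: [0.636, 0.0851, 0.1591]
ee_rot: [3.038, 0.798, -0.002]
wrist_force: [0.3, 0.1, -0.8]
grip_width: 0.0396
```

Call:
jog_arm --pt "0 0 0.8 0 0 0 -1" --pt "0 0 0.7 0 0 0 -1" --pt "0 0 0.4 0 0 0 -1" --pt "0 0 0.2 0 0 0 -1" --pt "0 0 0 0 0 0 -1" --pt "0 0 0 0 0 0 -1"

```text
clock: 108.2
position: [0.6365, 0.0851, 0.1182]
ee_rot: [3.038, 0.798, 0.001]
wrist_force: [0.9, -0.4, -0.5]
grip_width: 0.0395
```

```bash
W=1 python3 plan.py 635.8 85.2 113 -60.5;python3 - <<'E'
from meas import *
d=snap('side','s21.png')
a=cv2.imread('pics/s21.png');cv2.imwrite('pics/s21c.png',cv2.resize(a[160:290,240:400],None,fx=4.5,fy=4.5,interpolation=2)[:600])
E
```

```text
clk 108.2 pos [636.5  85.1 118.2] phi -60.6 zax [ 0.001 -0.    -1.   ] grip 39.5 j7 -0.74 F [ 0.9 -0.4 -0.5]
N 1 row [-0.027 -0.023  0.258  0.     0.    -0.014] dz total units 0.26
```

View pics/s21c.png

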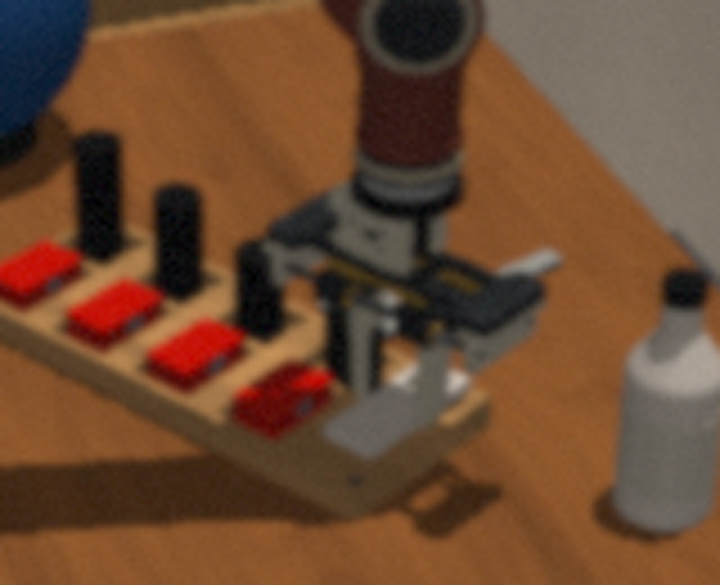

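Call:
jog_arm --pt "0 0 0.15 0 0 0 -1" --pt "0 0 0.1 0 0 0 -1" --pt "0 0 0 0 0 0 -1" --pt "0 0 0 0 0 0 0.1" --pt "0 0 0 0 0 0 0.1" --pt "0 0 -0.2 0 0 0 0.1" --pt "0 0 -0.5 0 0 0 0.1" --pt "0 0 -1 0 0 0 0.1" --pt "0 0 -1 0 0 0 0.1" --pt "0 0 -1 0 0 0 0.1"

```text
clock: 109.5
position: [0.6365, 0.0851, 0.1889]
ee_rot: [3.038, 0.798, 0.002]
wrist_force: [0.5, 0.5, -0.3]
grip_width: 0.0513
```

Call:
jog_arm --pt "0 0 -1 0 0 0 0.1" --pt "0 0 -1 0 0 0 0.1" --pt "0 0 -1 0 0 0 0.1" --pt "-1 0.7 0 0 0 0 0.1" --pt "-1 0.7 0 0 0 0 0.1" --pt "-1 0.7 0 0 0 0 0.1" --pt "-1 0.7 0 0 0 0 0.1" --pt "-1 0.7 0 0 0 0 0.1" --pt "-1 0.7 0 0 0 0 0.1" --pt "-1 0.7 0 0 0 0 0.1"

```text
clock: 110.75
position: [0.5622, -0.0699, 0.248]
ee_rot: [3.038, 0.798, 0.002]
wrist_force: [0.1, -0.7, 0.2]
grip_width: 0.0511
```

Call:
jog_arm --pt "-0.5 1 0 0 0 0 0.1" --pt "-0.5 1 0 0 0 0 0.1" --pt "-0.5 1 0 0 0 0 0.1" --pt "-0.5 1 0 0 0 0 0.1" --pt "-0.5 1 0 0 0 0 0.1" --pt "0 1 0 0 0 0 0.1" --pt "0 1 0 0 0 0 0.1" --pt "0 0 0 0 0 0 0.1" --pt "0 0 0 0 0 0 0.1"

```text
clock: 111.88
position: [0.5875, -0.2147, 0.2471]
ee_rot: [-3.037, -0.799, -0.0]
wrist_force: [0.3, 0.9, -0.4]
grip_width: 0.0508
```

Run:
```python
from meas import *
d=snap('side','s22.png')
a=cv2.imread('pics/s22.png');cv2.imwrite('pics/s22c.png',cv2.resize(a[160:290,220:380],None,fx=4.5,fy=4.5,interpolation=2)[:600])
d=snap('top','t22.png');w=cloud(d);hsv,red,white=masks(d);H=w[...,2]
cv2.imwrite('pics/t22c.png',cv2.resize(d['image'][200:355,185:385,::-1],None,fx=3.7,fy=3.7,interpolation=2))
r=np.radians(29.5)
def rk(x,y): x-=553;y-=215.2; return round(np.cos(r)*x+np.sin(r)*y,1),round(-np.sin(r)*x+np.cos(r)*y,1)
for m in comps(red,60):
    t=topfit(d,w,m,.042); print('case',rk(*t[:2]),t[2:],np.nanmedian(H[m]))
for m in comps(white&(H<.07)&(w[...,0]>.5)&(w[...,1]<.2),100):
    t=topfit(d,w,m,.036,.006);print('tag',rk(*t[:2]),t[2:],np.nanpercentile(H[m],[5,50,95]))
for i,L in enumerate((70,85,100,115)):
    m=(abs(H-L/1e3)<.005)&(w[...,0]>.45)&(w[...,1]>.05)&(w[...,1]<.45)&~red
    for k in comps(m,30):
        p=np.nanmedian(w[k],0)*1e3; print('slug',L,rk(p[0],p[1]),p[2])
```

```text
case (np.float64(-23.3), np.float64(169.9)) (46.03592300415039, 14.932074546813965, 20.237024307250977, np.int64(61)) 0.04103194759389717
tag (np.float64(7.1), np.float64(-156.1)) (109.33602905273438, 39.769775390625, 29.383846282958984, np.int64(519)) [0.02899045 0.03572327 0.04142137]
slug 70 (np.float64(40.5), np.float64(-85.9)) 70.0461180437334
slug 85 (np.float64(41.1), np.float64(-2.3)) 84.90932274754692
slug 100 (np.float64(41.0), np.float64(77.1)) 99.44285228173212
slug 115 (np.float64(40.5), np.float64(157.3)) 114.92893014029914
```

View pics/s22c.png

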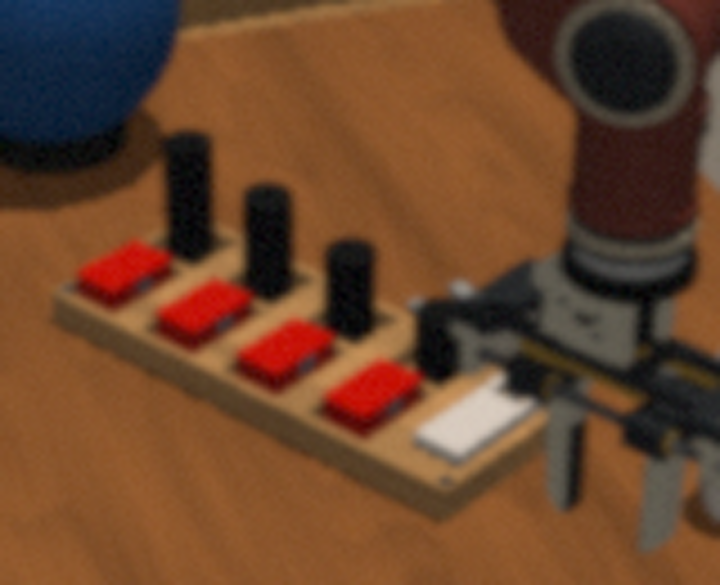

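View pics/t22c.png

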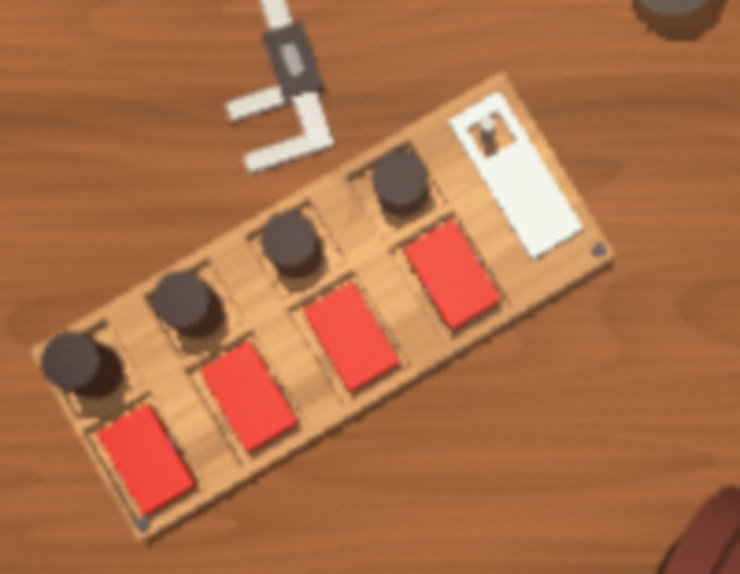

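Run:
```python
from meas import *
d=np.load('pics/t22.npz');d={k:d[k] for k in d};w=cloud(d);H=w[...,2];im=d['image'].astype(int)
red=(im[...,0]>100)&(im[...,1]<90)&(im[...,0]>2*im[...,1])
r=np.radians(29.5)
for m in comps(red&(w[...,1]>.05)&(w[...,0]>.38),80):
    q=w[m&(H>.036)]; print(np.nanpercentile(H[m],[10,50,90]).round(4))
    t=topfit(d,w,m,.042,.01);x,y=t[0]-553,t[1]-215.2;print(np.cos(r)*x+np.sin(r)*y,-np.sin(r)*x+np.cos(r)*y,t[2:])
```

```text
[0.0365 0.0417 0.0465]
-30.563597256599138 -83.20043276531213 (64.33629608154297, 38.72504806518555, 31.00632667541504, np.int64(364))
[0.0375 0.0421 0.047 ]
-31.304025404440246 -2.700653339875659 (63.38718032836914, 37.574066162109375, 28.481794357299805, np.int64(365))
[0.0373 0.042  0.0465]
-30.718516911155337 75.57514736874015 (63.77173614501953, 39.30326461791992, 29.741165161132812, np.int64(391))
[0.0367 0.0416 0.0454]
-31.546868344320274 154.8905645315867 (63.88731384277344, 40.2921257019043, 29.555301666259766, np.int64(412))
```

All four cases are on their well floors, with tops at about 42 mm and x about -31 mm in the rack frame. Handing in.

```bash
python3 -c "
from workcell import arm
print(arm.job_done()); print(arm.sense()['clock'])"
```

```text
the job is handed in; nothing more can be done
None
the job is handed in; nothing more can be done
```

The rack is loaded and the job was handed in at about 112 s of the 210 s allowed. The hand-in reported no verdict.

- **Slugs:** All four lengths were present today. I placed the 60, 75, 90 and 105 mm slugs in pockets 1 to 4, in that order. The last top view read their tops at 70, 85, 99 and 115 mm, as expected on the pocket floors. All were within about 5 mm of their pocket centres.
- **Cases:** One case lies in each well, with tops at about 42 mm, so they are on the floor. All sit within 4 mm of their well centres. There was no spare case.
- **Tag:** It had been knocked about 4 cm aside early in the run, so I measured it again before picking it up. It now lies flat on the rack with the post through its hole, which is about 2 mm off the post's axis.
- **Not to be moved:** I did not touch the cone, bottle, caliper or ball, and they looked unmoved where the pictures showed them. I did not measure their final positions.
- **Check that failed:** My first case check in the last picture found only one case, because the colour mask was too strict. A looser mask on the same picture found all four.

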